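Put the dishes, bottles and marker back in their trays

ROBOT

A 6-joint arm with a two-finger parallel gripper is mounted at the origin on a cart in front of the work surface, level with it; the furniture and walls round the work are solid. World frame = base frame: x ahead of the robot, y to its left, z up, the work surface at z = 0. Lengths are in m, angles in rad, forces in N, time in s.
With the tool pointing down it reaches from about 0.275 to 0.825 m from the base axis. Payload 4.9 kg.
Tool frame: the origin (TCP) lies at the very end of the fingers, on their centre line; the grasp point (between the pads) lies 19 mm behind it; z points along the fingers, y is the direction in which the jaws open and shut (so a half turn about z gives the same grasp; the last joint's range is limited). The gripper opens to 85 mm and grips with 20 to 120 N. Pads are 22 mm wide; open, the fingers measure 114 mm over their backs; the gripper's body (76 mm by 85 mm) begins 54 mm behind the grasp point. The pads swing forward as they close: fully open they stand 13 mm farther back than shut.
Start: joints at [1.034, 0.326, -0.193, 1.052, 0, 1.437], TCP at [0.216, 0.506, 0.209] pointing down, gripper open.
Joint ranges: [-2.65, 2.65], [-0.97, 1.79], [-1.3, 1.35], [-1.93, 2.1], [-1.47, 1.37], [-3.14, 3.14]. Speed limits (rad/s): [2.57, 2.57, 3.14, 3.14, 3.14, 3.14].

INTERFACE

Orientations are given as a rotation vector (axis times angle).
In Python, from station import monitor, viewer, ctrl gives the robot as it stands.
- The arm moves only by the shell command python3 -m pendant 'ROWS' [FORCE]. ROWS is JSON, a list of rows, each a list of 3 entries, a list of its own where there are three numbers: the turn, a rotation vector about the tool's x, y, z in degrees, then the shift along the tool's x, y, z in cm, then the finger opening in cm, from 0 to 8.54. A call has 1 to 10 rows; each row is the pose to reach, as a shift and turn from the pose measured when the call began, along the tool's axes at that moment; what a row does not reach only later rows make up. A row lasts 1/12 s, in which the tool goes at most 41.7 mm and 7.16 degrees, less where a joint would pass 70% of its speed; a pose out of reach is approached as far as the arm can. A call with a gripper value outside its range is refused whole. The fingers move at their own pace and stop on an object; FORCE is the grip in N (left out, the last holds). Time passes only in rows, so rows that repeat a pose let the fingers close. It gives the time, the measured TCP pose, the force and the opening at its end, in the units of the state.
- monitor.get_state(): the state, without advancing time (a new reading comes with each control period).
- viewer.snapshot(name): name is "side" or "top" or "wrist"; returns a dict with "frame" (384x512x3 uint8, blue, green, red), "fov_y" (degrees; the focal length in pixels is half the picture's height over the tangent of half this angle, whatever the lens; pixels are square), "cx", "cy" (the principal point, pixels), "rvec" (rotation vector, rad) and "tvec" (3), from world to camera coordinates, as OpenCV has them. Camera axes: x right, y down, z forward; pixel columns grow to the right and rows downward; lengths in m; the calibration is good to about 2 mm. A picture is of the moment at which its call begins. There is no depth.
- ctrl.job_done(): hands the job in, once; it reports no verdict.
The state is a dict: "time": time; "joint_positions": joint angles; "joint_vel": joint speeds; "joint_torque": joint torques, N m; "ee_pos": TCP position; "tool_rot": TCP orientation; "ft_force": force on the tool from outside, world axes, zero at the start; "ft_torque": the same for the moment, N m; "width": finger opening in m.
Only numpy, scipy, OpenCV 4.12 (cv2) and the standard library are available. Lean on these libraries where they do the work, as an engineer would, in place of code of your own. Each camera call takes 0.05 s, during which the arm holds its last target.

TASK

Clear the lab bench: put both petri dishes flat side by side in the broad dish tray, stand the vial and the dropper bottle upright in the deep bottle caddy, and lay the marker lengthwise in the long narrow pen tray. Never lay or knock over the vial or the dropper bottle on the way. Leave everything released and at rest on the floor of its tray.

Things in the scene. Friction and masses are not known exactly. Their poses are not given: they have to be found in the camera images.
- dish_tray: Dish tray: the broad, very shallow open metal tray. Inside 112 mm (its x) by 150 mm (its y), rim 12 mm above the bench; room for two petri dishes side by side along its y. Fixed to the bench, sheet metal, walls 4 mm, floor 3 mm above the bench. Origin: centre of its underside, at bench height; z up, x along its short side, y along its long side.
- bottle_caddy: Bottle caddy: the deepest of the three open metal trays, with a blank card holder on its front. Inside 90 mm (its x) by 140 mm (its y), rim 32 mm above the bench; room for two bottles side by side along its y. Fixed to the bench, sheet metal, walls 4 mm, floor 3 mm above the bench. Origin: centre of its underside, at bench height; z up, x along its short side, y along its long side.
- pen_tray: Pen tray: the long, narrow, shallow open metal tray. Inside 70 mm (its x) by 165 mm (its y), rim 14 mm above the bench. Fixed to the bench, sheet metal, walls 4 mm, floor 3 mm above the bench. Origin: centre of its underside, at bench height; z up, x along its short side, y along its long side.
- dish_1: A closed petri dish, flat round disc 59 mm across and 15 mm high, lying flat; about 30 g. Origin: centre of its underside, z up.
- dish_2: The other petri dish, just like the first: 59 mm across, 15 mm high, about 30 g. Origin: centre of its underside, z up.
- vial: Small amber vial with a black screw cap, standing: body 23 mm in diameter and 46 mm high, cap 18 mm in diameter, 57 mm high in all; about 30 g. Origin: centre of its underside, z up.
- dropper_bottle: Small dark bottle with a rubber dropper, standing: body 33 mm in diameter, full width up to about 60 mm, then a 24 mm collar up to 77 mm and a 13 mm rubber bulb up to 102 mm; about 70 g. Origin: centre of its underside, z up.
- marker: Marker pen lying on the bench, 135 mm long and 17 mm thick, about 20 g. Origin: the middle of its length, at its underside as it lies at the start; y runs along the pen, z up.

How it is judged:
By the outcome, as a careful person would: the job done as asked, in the order asked, and still so for the second after the job is handed in, with the robot touching nothing.
It also fails if it takes over 128 s, if anything falls off the work surface, if the arm or the gripper's body presses on something with over 40 N, if the wrist force passes 120 N, or if a joint passes its speed limit or range.

## Working session

There is one attempt and no reset: what is moved stays moved. The work goes in short steps, Python scripts to look and compute and a shell command to move; the robot and the scene stay as the last step left them, time stands still between calls to the robot, and variables do not carry over. Pictures are saved under pics/ and viewed, and the job is handed in when it is done.

```bash
mkdir -p pics; ls; cat > h.py <<'E'
import cv2, numpy as np
from station import monitor, viewer, ctrl
def snap(cam,name,crop=None,scale=1):
    s=viewer.snapshot(cam); f=s["frame"]
    np.savez(f"pics/{name}.npz",**s)
    save(f,name,crop,scale); return s
def save(f,name,crop=None,scale=1):
    if crop: x0,y0,x1,y1=crop; f=f[y0:y1,x0:x1]
    if scale!=1: f=cv2.resize(f,None,fx=scale,fy=scale,interpolation=cv2.INTER_CUBIC)
    cv2.imwrite(f"pics/{name}.png",f)
def cal(s):
    h=s["frame"].shape[0]; f=h/2/np.tan(np.radians(float(s["fov_y"]))/2)
    K=np.array([[f,0,float(s["cx"])],[0,f,float(s["cy"])],[0,0,1]])
    R=cv2.Rodrigues(np.array(s["rvec"],float))[0]; return K,R,np.array(s["tvec"],float).reshape(3)
def p2w(s,u,v,z):
    K,R,t=cal(s); d=R.T@np.linalg.inv(K)@np.array([u,v,1]); c=-R.T@t
    return c+d*(z-c[2])/d[2]
def w2p(s,p):
    K,R,t=cal(s); q=K@(R@np.array(p,float)+t); return q[:2]/q[2]
E
python3 - <<'E'
from h import *
for c in ["top","side","wrist"]:
    s=snap(c,c+"0",scale=1.5); print(c,{k:np.round(v,3).tolist() for k,v in s.items() if k!="frame"}, "campos",np.round(-cal(s)[1].T@cal(s)[2],3))
print(monitor.get_state())
E
```

```text
pics
top {'fov_y': 42.917, 'cx': 257.618, 'cy': 191.454, 'rvec': [2.162, -2.155, 0.116], 'tvec': [0.067, 0.508, 1.333]} campos [0.352 0.058 1.383]
side {'fov_y': 49.772, 'cx': 252.417, 'cy': 194.823, 'rvec': [2.144, -0.518, 0.288], 'tvec': [-0.437, 0.223, 0.772]} campos [ 0.147 -0.64   0.637]
wrist {'fov_y': 60.69, 'cx': 251.926, 'cy': 192.174, 'rvec': [-2.418, -1.598, -0.222], 'tvec': [-0.549, -0.036, 0.38]} campos [0.151 0.533 0.374]
{'time': 0.15, 'joint_positions': array([ 1.03381873e+00,  3.26762729e-01, -1.93348311e-01,  1.05199791e+00,
       -9.53677967e-06,  1.43659084e+00]), 'joint_vel': array([ 0.00165879, -0.00276865,  0.0046988 ,  0.0013452 ,  0.00247327,
       -0.00114424]), 'joint_torque': array([ 1.97255780e-03, -4.43703461e+01,  2.62664938e+01,  1.04516317e-02,
       -1.04018702e-04,  9.81830766e-06]), 'ee_pos': array([0.21533801, 0.50558566, 0.2085899 ]), 'tool_rot': array([-6.28320339e-01, -3.07768660e+00,  1.95150724e-03]), 'ft_force': array([0.20112959, 0.03714764, 0.11185088]), 'ft_torque': array([ 0.00257003, -0.00059025,  0.01779565]), 'width': 0.08560062791883807}
```

View pics/top0.png

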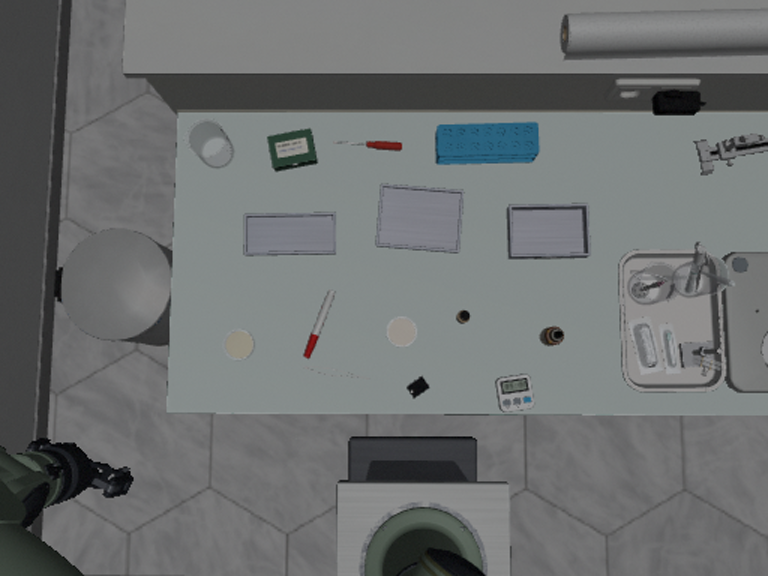

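View pics/side0.png

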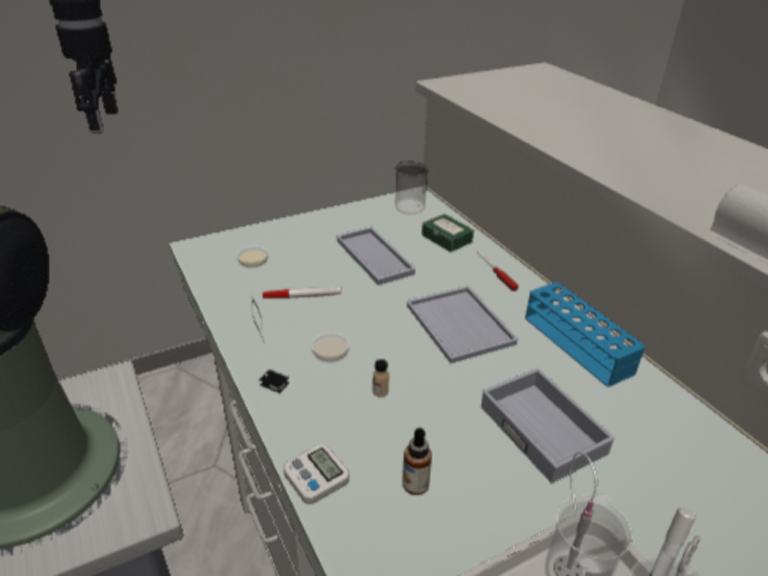

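View pics/wrist0.png

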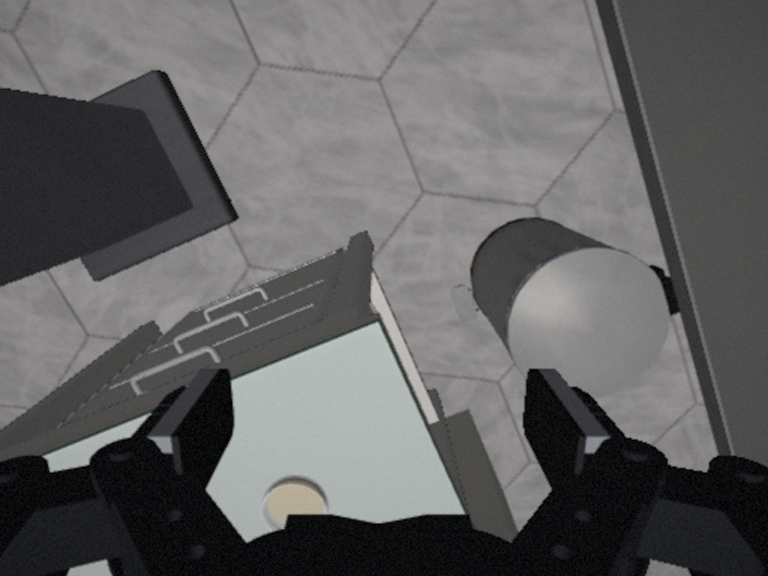

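The top view (1.5x) shows three trays: pen (290,234), dish (420,218) and caddy (548,231). It also shows dish A (239,344), the marker (320,325), dish B (402,331), the vial (463,316) and the dropper bottle (551,336). I'll enlarge it to measure.

```bash
python3 - <<'E'
from h import *
f=np.load("pics/top0.npz")["frame"]
save(f,"t0a",(140,180,280,285),5); save(f,"t0b",(250,180,400,285),5); save(f,"t0c",(150,115,280,180),6);save(f,"t0d",(240,115,400,180),5)
E
```

```text
(no output)
```

View pics/t0a.png

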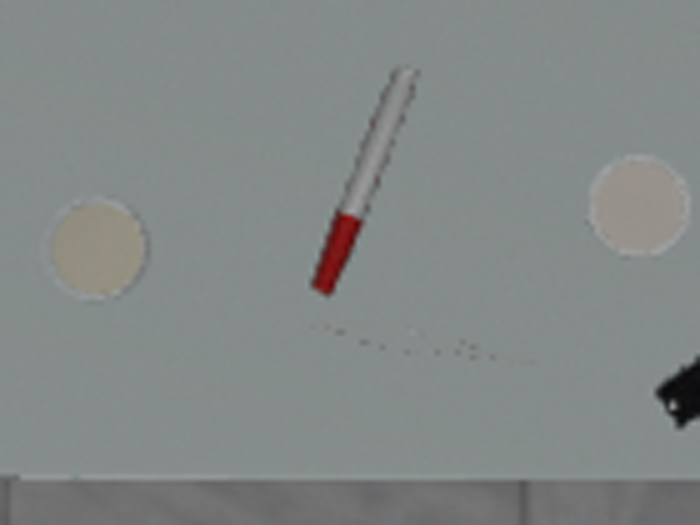

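View pics/t0b.png

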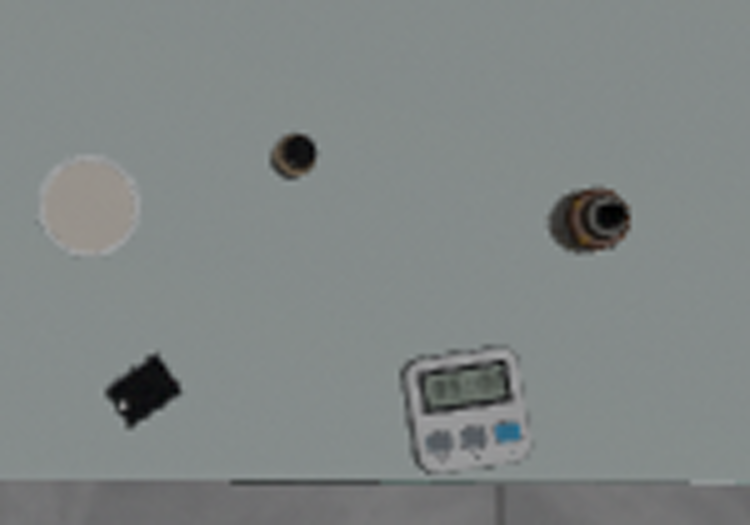

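View pics/t0c.png

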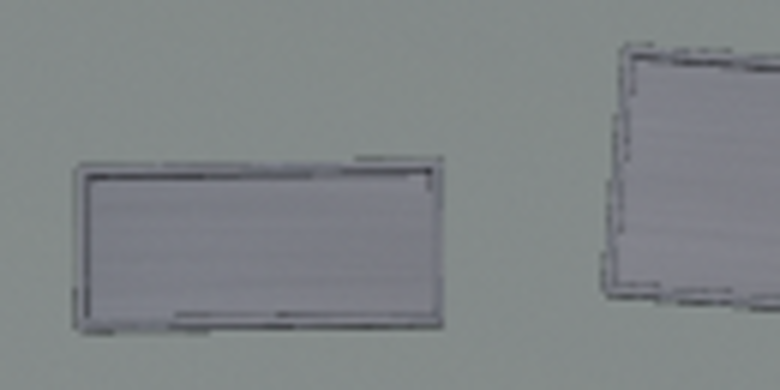

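View pics/t0d.png

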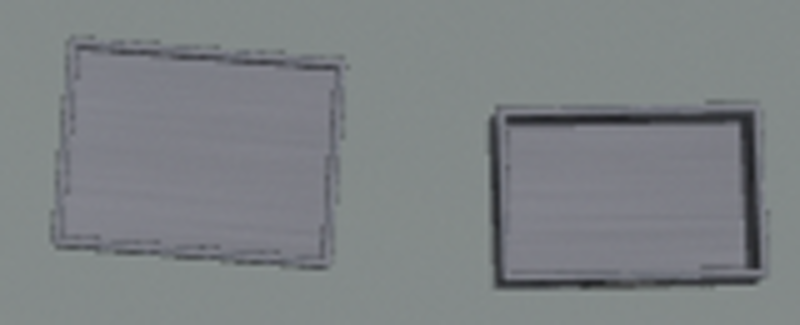

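```bash
cat > m.py <<'E'
from h import *
s=np.load("pics/top0.npz"); sd=np.load("pics/side0.npz")
def o(c,u,v,k): return (c[0]+(u+.5)/k-.5, c[1]+(v+.5)/k-.5)
A=(140,180);B=(250,180);C=(150,115);D=(240,115)
pt={'dishA':p2w(s,*o(A,98,248,5),.015),'dishB':p2w(s,*o(A,639,206,5),.015),'vial':p2w(s,*o(B,300,151,5),.057),'drop':p2w(s,*o(B,609,215,5),.102)}
m1=p2w(s,*o(A,404,68,5),.0085);m2=p2w(s,*o(A,321,292,5),.0085)
for k,v in pt.items(): print(k,np.round(v,4), 'side px(1.5x)',np.round(w2p(sd,v)*1.5,1))
print('marker',m1,m2,(m1+m2)/2,np.linalg.norm(m1-m2),np.degrees(np.arctan2(*(m1-m2)[1::-1])))
for n,c,k,z,w in [('pen',C,6,.014,[(77,163),(441,158),(441,328),(75,331)]),('dish',D,5,.012,[(70,40),(343,60),(328,267),(55,247)]),('caddy',D,5,.032,[(497,107),(757,104),(764,274),(498,281)])]:
    P=np.array([p2w(s,*o(c,u,v,k),z) for u,v in w]); r=cv2.minAreaRect(P[:,:2].astype(np.float32)); 
    e=(P[0]-P[1]+P[3]-P[2])/2
    print(n,P.mean(0).round(4),'sides',[np.linalg.norm(P[i]-P[(i+1)%4]).round(4) for i in range(4)],'yaw of +y',np.degrees(np.arctan2(-e[0],e[1])).round(2))
    print('   side px',[np.round(w2p(sd,p)*1.5).tolist() for p in P])
E
python3 m.py
```

```text
dishA [0.4027 0.3434 0.015 ] side px(1.5x) [251.2 253.6]
dishB [0.4273 0.0408 0.015 ] side px(1.5x) [328.8 343.3]
vial [ 0.4553 -0.0734  0.057 ] side px(1.5x) [379.7 362. ]
drop [ 0.4187 -0.2301  0.102 ] side px(1.5x) [415.8 424.6]
marker [0.50532633 0.17394497 0.0085    ] [0.37879722 0.21889867 0.0085    ] [0.44206177 0.19642182 0.0085    ] 0.1342775157666778 -19.55928745727752
pen [0.6129 0.2539 0.014 ] sides [np.float64(0.1735), np.float64(0.0819), np.float64(0.1733), np.float64(0.081)] yaw of +y 0.78
   side px [[370.0, 226.0], [415.0, 267.0], [375.0, 279.0], [334.0, 235.0]]
dish [0.6434 0.0069 0.012 ] sides [np.float64(0.157), np.float64(0.1205), np.float64(0.1555), np.float64(0.1208)] yaw of +y -4.13
   side px [[466.0, 285.0], [516.0, 338.0], [449.0, 357.0], [404.0, 301.0]]
caddy [ 0.6179 -0.2335  0.032 ] sides [np.float64(0.1463), np.float64(0.0969), np.float64(0.1485), np.float64(0.0992)] yaw of +y 1.25
   side px [[537.0, 367.0], [612.0, 436.0], [554.0, 465.0], [480.0, 389.0]]
```

```bash
cat > ov.py <<'E'
from h import *
import sys
def boxpts(x,y,yaw,w,l,z):
    c,n=np.cos(np.radians(yaw)),np.sin(np.radians(yaw))
    return [(x+c*a-n*b,y+n*a+c*b,z) for a,b in [(-w,-l),(w,-l),(w,l),(-w,l)]]
T={'pen':(.6129,.2539,.78,.035,.0825,.014),'dish':(.6434,.0069,-4.1,.056,.075,.012),'caddy':(.6179,-.2335,.8,.045,.07,.032)}
def overlay(s,name,crop,k,extra=()):
    x0,y0,x1,y1=crop
    f=cv2.resize(s["frame"][y0:y1,x0:x1],None,fx=k,fy=k,interpolation=cv2.INTER_CUBIC)
    def q(p): u=w2p(s,p); return tuple(int(round(v)) for v in ((u-[x0,y0]+.5)*k))
    for n,(x,y,a,w,l,h) in T.items():
        for d,z,col in [(0,.003,(0,255,0)),(.004,h,(0,0,255)),(.004,0,(255,0,0))]:
            cv2.polylines(f,[np.array([q(p) for p in boxpts(x,y,a,w+d,l+d,z)])],True,col,1)
    for x,y,r,z in extra:
        cv2.polylines(f,[np.array([q((x+r*np.cos(t),y+r*np.sin(t),z)) for t in np.linspace(0,6.28,40)])],True,(0,255,255),1)
    cv2.imwrite(f"pics/{name}.png",f)
E
python3 - <<'E'
from ov import *
s=np.load("pics/side0.npz"); t=np.load("pics/top0.npz")
ex=[(.4027,.3434,.0295,.015),(.4027,.3434,.0295,0),(.4273,.0408,.0295,.015),(.4273,.0408,.0295,0),(.4553,-.0734,.009,.057),(.4553,-.0734,.0115,0),(.4187,-.2301,.0065,.102),(.4187,-.2301,.0165,0),(.4187,-.2301,.0165,0.06)]
overlay(s,"os1",(215,180,415,330),4,ex)
overlay(s,"os2",(150,130,350,250),4,ex)
overlay(t,"ot1",(150,115,400,250),3.2,ex)
E
```

```text
(no output)
```

View pics/os1.png

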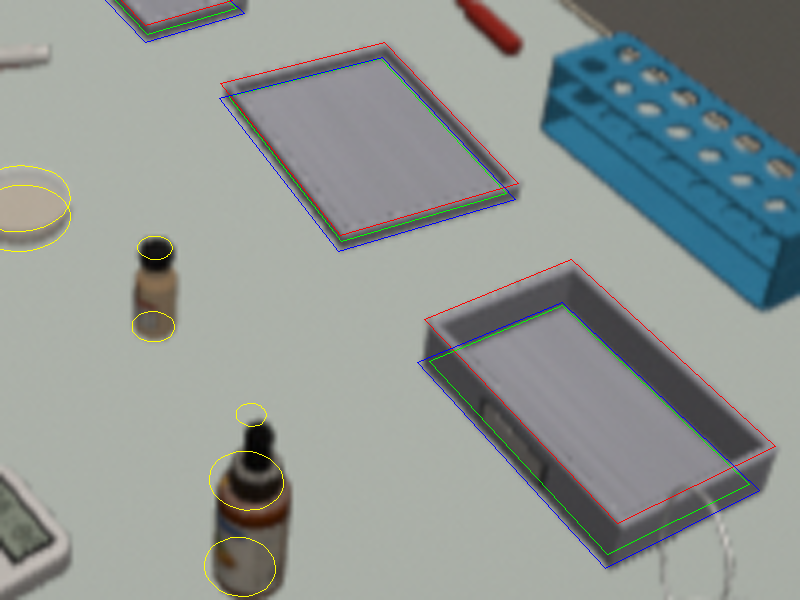

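View pics/os2.png

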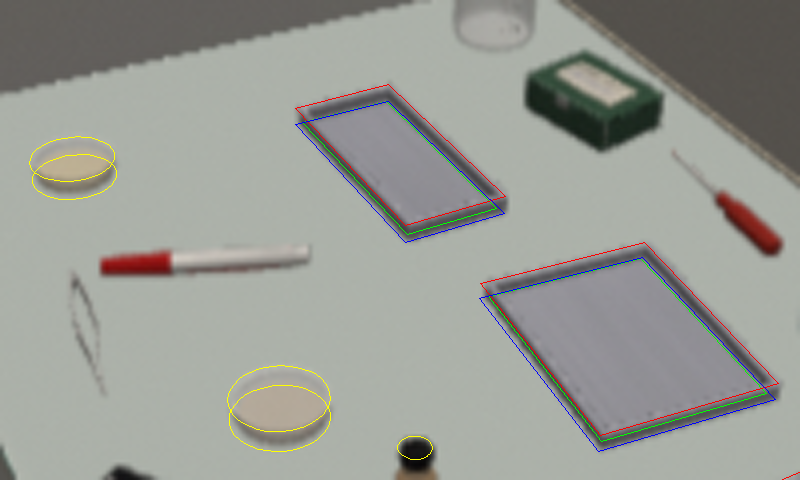

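View pics/ot1.png

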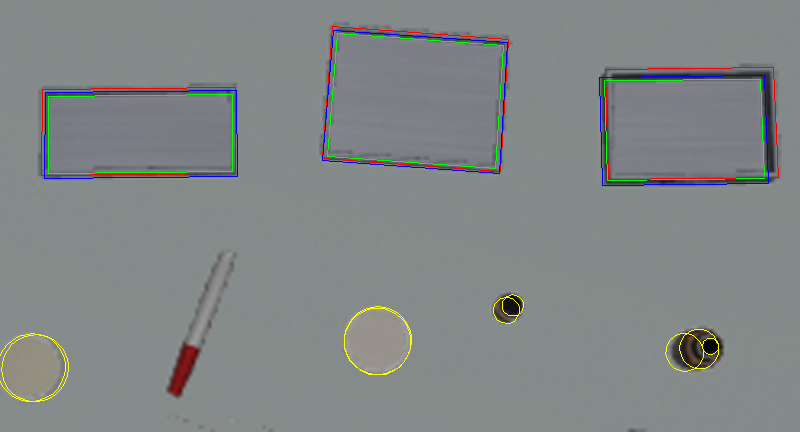

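The overlays agree with both views to a few mm. The exception is the dropper bottle: its prediction sits about 3 px from where the side view shows it, so I'll refine that later with the wrist camera. Now a planning helper, then the first dish.

```bash
cat > g.py <<'E'
from h import *
import sys
from scipy.spatial.transform import Rotation as Ro
# usage: g.py x y z az(deg of tool y)  -> turn and shift
def go(x,y,z,az):
    st=monitor.get_state(); R=Ro.from_rotvec(st["tool_rot"]).as_matrix(); p=np.array(st["ee_pos"])
    a=np.radians(az); yt=np.array([np.cos(a),np.sin(a),0]); zt=np.array([0,0,-1.]); xt=np.cross(yt,zt)
    Rt=np.stack([xt,yt,zt],1)
    rv=np.degrees(Ro.from_matrix(R.T@Rt).as_rotvec()); d=R.T@(np.array([x,y,z])-p)*100
    print("turn",rv.round(1).tolist(),"shift cm",d.round(2).tolist(),"| now",p.round(4).tolist(),"az %.1f"%np.degrees(np.arctan2(R[1,1],R[0,1])),"w %.4f t %.2f"%(st["width"],st["time"]), "F",np.round(st["ft_force"],1).tolist())
go(*map(float,sys.argv[1:5]))
E
python3 g.py .403 .343 .14 -4; python3 g.py .403 .343 .10 -4
```

```text
turn [-0.1, 0.0, 70.9] shift cm [-23.64, -7.59, 6.86] | now [0.2153, 0.5056, 0.2086] az 66.9 w 0.0856 t 0.15 F [0.2, 0.0, 0.1]
turn [-0.1, 0.0, 70.9] shift cm [-23.64, -7.59, 10.86] | now [0.2153, 0.5056, 0.2086] az 66.9 w 0.0856 t 0.15 F [0.2, 0.0, 0.1]
```

```bash
python3 -m pendant '[[[0,0,71],[-23.6,-7.6,6.9],8.5],[[0,0,71],[-23.6,-7.6,6.9],8.5],[[0,0,71],[-23.6,-7.6,6.9],8.5],[[0,0,71],[-23.6,-7.6,6.9],8.5],[[0,0,71],[-23.6,-7.6,6.9],8.5],[[0,0,71],[-23.6,-7.6,6.9],8.5],[[0,0,71],[-23.6,-7.6,6.9],8.5],[[0,0,71],[-23.6,-7.6,6.9],8.5],[[0,0,71],[-23.6,-7.6,6.9],8.5],[[0,0,71],[-23.6,-7.6,6.9],8.5]]'
python3 g.py .403 .343 .03 -4
python3 - <<'E'
from h import *
snap("wrist","w1",scale=1.5)
E
```

```text
time: 0.98
ee_pos: [0.4028, 0.3423, 0.1391]
tool_rot: [2.307, 2.132, -0.004]
ft_force: [0.3, 0.8, 0.1]
width: 0.0852
turn [-0.1, 0.1, -0.5] shift cm [0.09, 0.04, 10.91] | now [0.4028, 0.3423, 0.1391] az -4.5 w 0.0852 t 0.98 F [0.3, 0.8, 0.1]
```

View pics/w1.png

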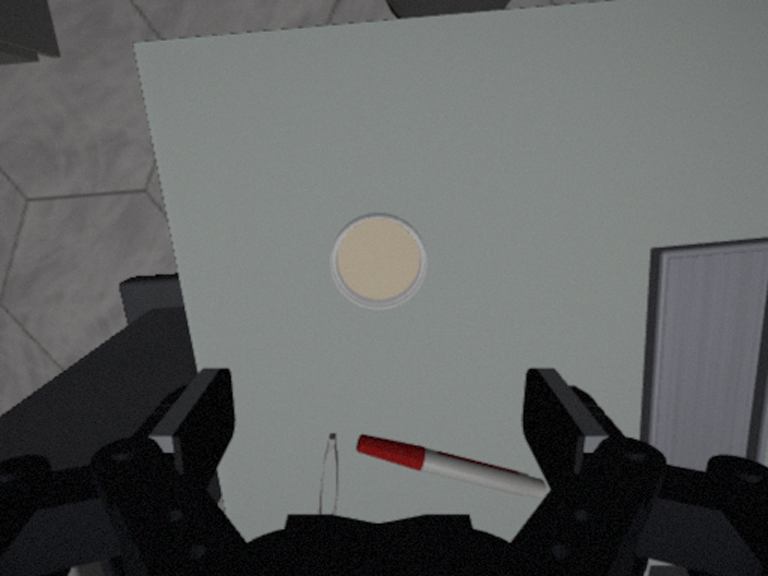

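The wrist view shows the dish centred at about (378,260) of the 1.5x picture. The marker is at lower right and the tweezers sit near its cap. I'll cross-check these positions.

```bash
python3 - <<'E'
from h import *
s=np.load("pics/w1.npz")
for n,u,v,z in [("dish",379,261.5,.015),("marker cap",364,444,.0085),("marker end",546,488,.0085),("pen corner",652,248,.014)]: print(n,p2w(s,(u+.5)/1.5-.5,(v+.5)/1.5-.5,z).round(4))
E
```

```text
dish [0.4037 0.346  0.015 ]
marker cap [0.3832 0.2168 0.0085]
marker end [0.5087 0.1712 0.0085]
pen corner [0.5674 0.3412 0.014 ]
```

```bash
python3 -m pendant '[[[0,0,0],[0.2,0,4],8.5],[[0,0,0],[0.2,0,8],8.5],[[0,0,0],[0.2,0,11],8.5],[[0,0,0],[0.2,0,13],8.5],[[0,0,0],[0.2,0,14],8.5],[[0,0,0],[0.2,0,14],8.5],[[0,0,0],[0.2,0,14],5.5],[[0,0,0],[0.2,0,14],5.5],[[0,0,0],[0.2,0,14],5.5],[[0,0,0],[0.2,0,14],5.5]]' 30
python3 g.py .403 .343 .08 -4
python3 - <<'E'
from h import *
snap("side","s2",(120,100,320,250),4)
E
```

```text
time: 1.87
ee_pos: [0.4037, 0.3451, 0.0007]
tool_rot: [2.309, 2.129, 0.001]
ft_force: [0.4, -0.0, 0.0]
width: 0.0551
turn [0.0, 0.0, -0.6] shift cm [-0.21, -0.04, -7.93] | now [0.4037, 0.3451, 0.0007] az -4.6 w 0.0551 t 1.87 F [0.4, -0.0, 0.0]
```

View pics/s2.png

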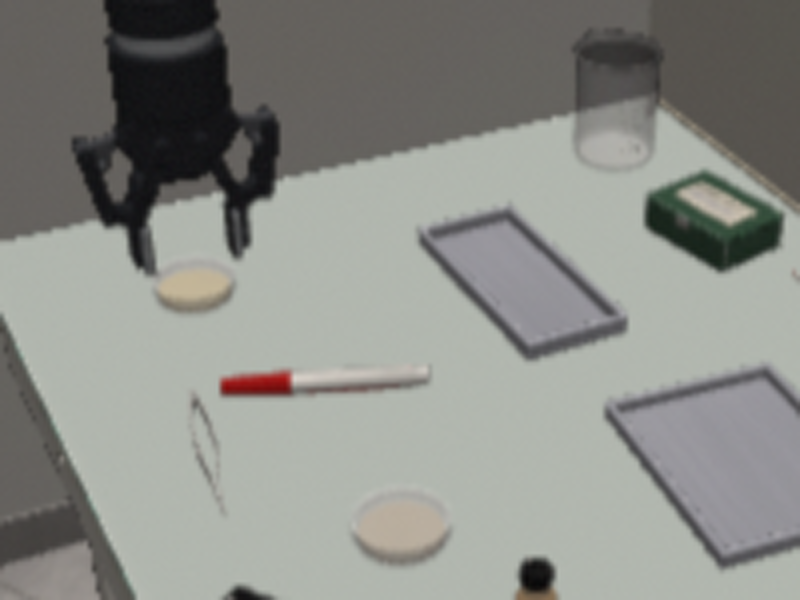

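```bash
python3 - <<'E'
from h import *
s=np.load("pics/s2.npz"); 
f=cv2.imread("pics/s2.png")
for z,c in [(0.0007,(0,0,255)),(.008,(0,255,255)),(.015,(0,255,0)),(.02,(255,0,0))]:
    for d in (-.0275,.0275):
        u=w2p(s,(.4037+d,.3451-d*.08,z)); q=(u-[120,100]+.5)*4; print(z,q.round()); cv2.circle(f,tuple(int(a) for a in q),2,c,-1)
cv2.imwrite("pics/s2b.png",cv2.resize(f[150:350,50:300],None,fx=3,fy=3))
E
```

```text
0.0007 [156. 302.]
0.0007 [233. 286.]
0.008 [155. 293.]
0.008 [232. 278.]
0.015 [154. 284.]
0.015 [231. 269.]
0.02 [153. 278.]
0.02 [230. 263.]
```

View pics/s2b.png

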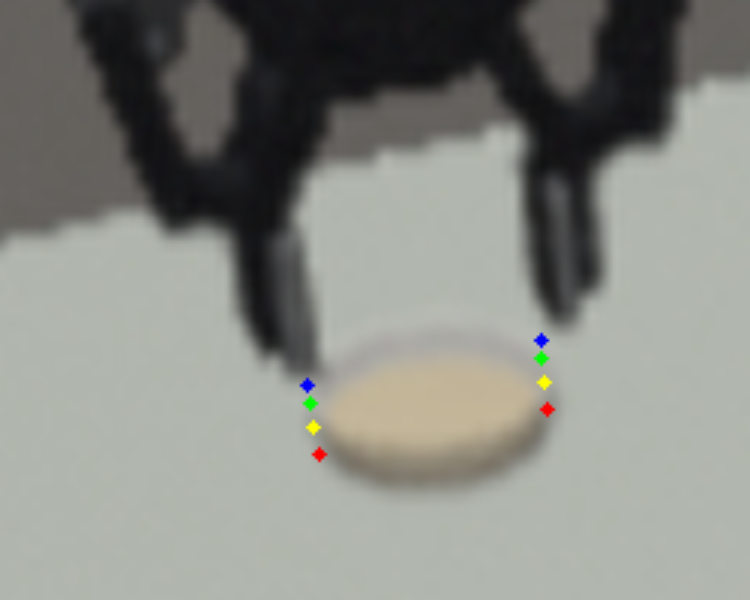

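```bash
python3 - <<'E'
from h import *
snap("wrist","w3",scale=1.5); snap("top","t3",(120,150,320,300),4)
E
```

```text
(no output)
```

View pics/w3.png

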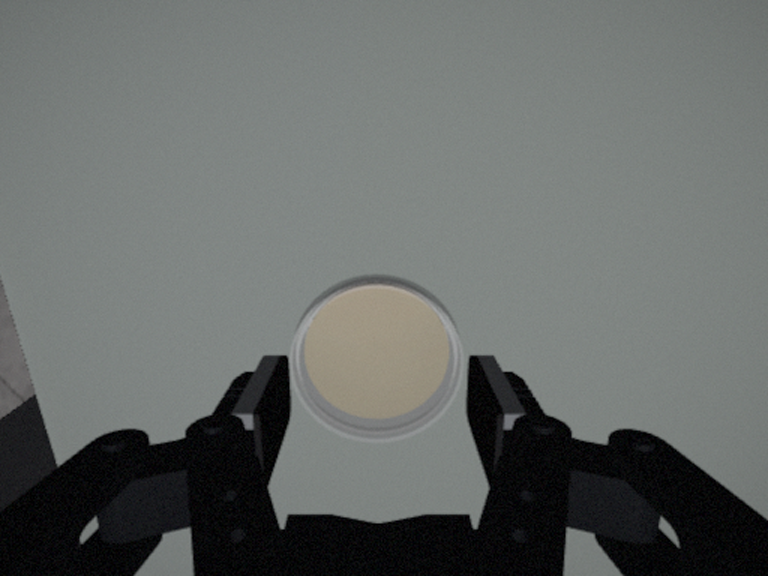

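View pics/t3.png

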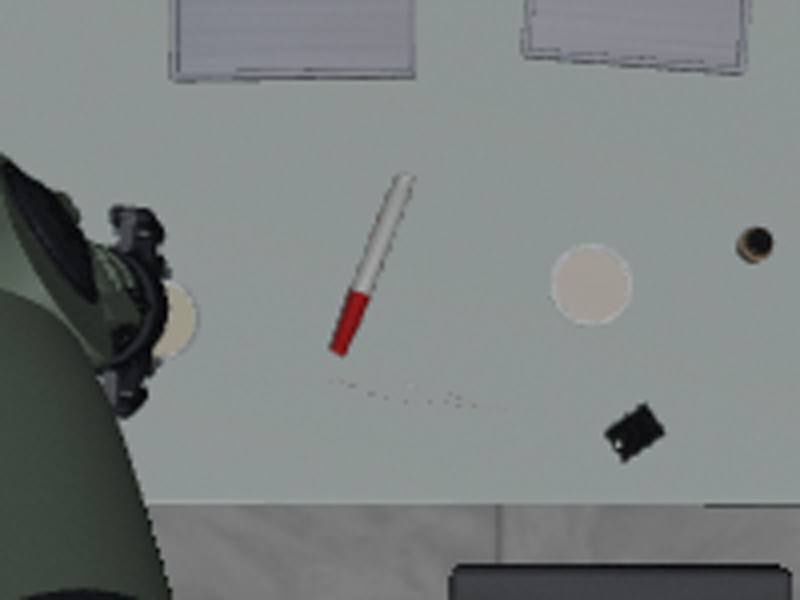

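```bash
python3 - <<'E'
from h import *
w=np.load("pics/w3.npz"); sd=np.load("pics/s2.npz")
K,R,t=cal(w); print("campos",-R.T@t,"fwd",R[2],"f",K[0,0]*1.5)
def tri(a,b):
    A=[]
    for s,(u,v) in (a,b):
        K,R,t=cal(s); P=K@np.c_[R,t]; A+= [u*P[2]-P[0],v*P[2]-P[1]]
    X=np.linalg.svd(np.array(A))[2][-1]; return X[:3]/X[3]
# dish centre check
S=lambda u,v:((50+u/3+.5)/4-.5+120,(150+v/3+.5)/4-.5+100)
W=lambda u,v:((u+.5)/1.5-.5,(v+.5)/1.5-.5)
print("dish wrist",p2w(w,*W(378,358),.015), "side",p2w(sd,*S(433,405),.013))
for z in (0,.01,.02,.03): print(z,p2w(w,*W(290,357),z),p2w(w,*W(467,357),z))
for z in (0,.01,.02,.03): print('side L',z,p2w(sd,*S(305,375),z),'R',p2w(sd,*S(568,325),z))
E
```

```text
campos [0.40947567 0.41505581 0.16552585] fwd [-0.02211364 -0.27637706 -0.96079483] f 491.9640751209416
dish wrist [0.40402042 0.34782834 0.015     ] side [0.40227415 0.33648193 0.013     ]
0 [0.37151061 0.34412907 0.        ] [0.43587532 0.33888824 0.        ]
0.01 [0.37380421 0.34841401 0.01      ] [0.43428043 0.3434898  0.01      ]
0.02 [0.37609782 0.35269894 0.02      ] [0.43268553 0.34809135 0.02      ]
0.03 [0.37839142 0.35698387 0.03      ] [0.43109063 0.3526929  0.03      ]
side L 0 [0.3843867  0.38332934 0.        ] R [0.44865824 0.37747289 0.        ]
side L 0.01 [0.38065687 0.36725201 0.01      ] R [0.44391874 0.36148756 0.01      ]
side L 0.02 [0.37692704 0.35117469 0.02      ] R [0.43917923 0.34550224 0.02      ]
side L 0.03 [0.37319722 0.33509736 0.03      ] R [0.43443973 0.32951691 0.03      ]
```

Triangulating the fingertips from the wrist and side views puts them at about z = 20 mm, with the TCP reading 0.7 mm. So the fingers closed above the dish, which hasn't moved. I'll reopen, go about 13 mm lower while watching force, then close.

```bash
python3 -m pendant '[[[0,0,0],[0,0,0],7.6],[[0,0,0],[0,0,0],7.6],[[0,0,0],[0,0,0],7.6],[[0,0,0],[0,0,0.5],7.6],[[0,0,0],[0,0,0.9],7.6],[[0,0,0],[0,0,1.3],7.6],[[0,0,0],[0,0,1.3],7.6],[[0,0,0],[0,0,1.3],7.6]]' 30
python3 - <<'E'
from h import *
snap("wrist","w4",scale=1.5); snap("side","s4",(120,130,220,205),8)
print(monitor.get_state()["ft_force"])
E
```

```text
time: 2.68
ee_pos: [0.4026, 0.3444, -0.0136]
tool_rot: [2.309, 2.13, -0.003]
ft_force: [1.0, 0.6, -0.1]
width: 0.0759
[-0.3150718  -0.1085593  -0.34871959]
```

View pics/w4.png

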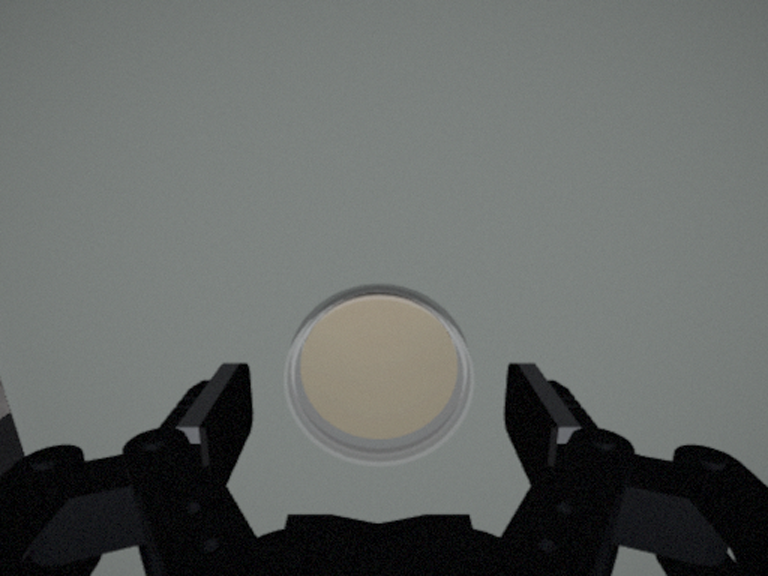

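View pics/s4.png

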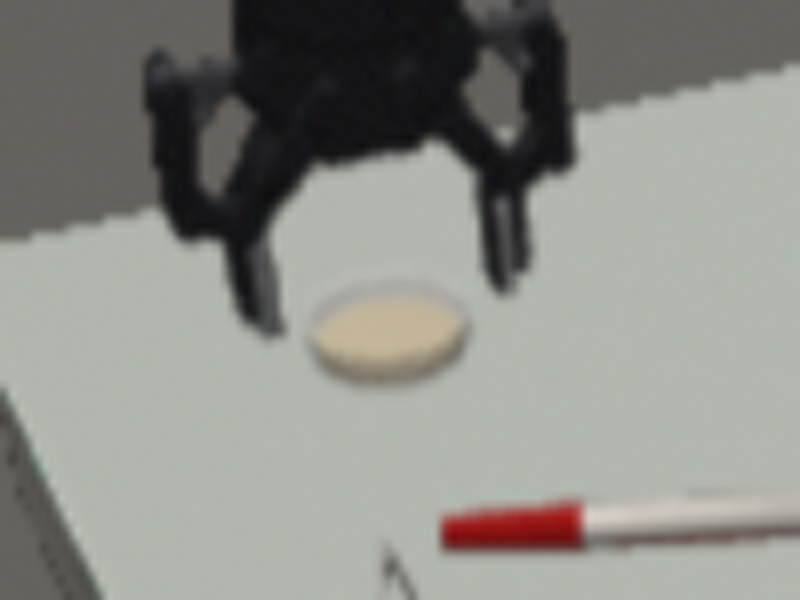

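Tips are still about 5 mm above the dish top, straddling it evenly. I'll lower another 9 mm and close gently.

```bash
python3 -m pendant '[[[0,0,0],[0,0,0.5],7.6],[[0,0,0],[0,0,0.9],7.6],[[0,0,0],[0,0,0.9],7.6],[[0,0,0],[0,0,0.9],6.8],[[0,0,0],[0,0,0.9],6.8],[[0,0,0],[0,0,0.9],6.8]]' 30
python3 - <<'E'
from h import *
snap("wrist","w5",scale=1.5); snap("side","s5",(120,130,220,205),8)
print(monitor.get_state()["ft_force"])
E
```

```text
time: 3.28
ee_pos: [0.4031, 0.3447, -0.0221]
tool_rot: [2.309, 2.129, -0.001]
ft_force: [-0.2, -1.0, 0.4]
width: 0.0678
[-0.71166931  0.20960293 -0.50829638]
```

View pics/w5.png

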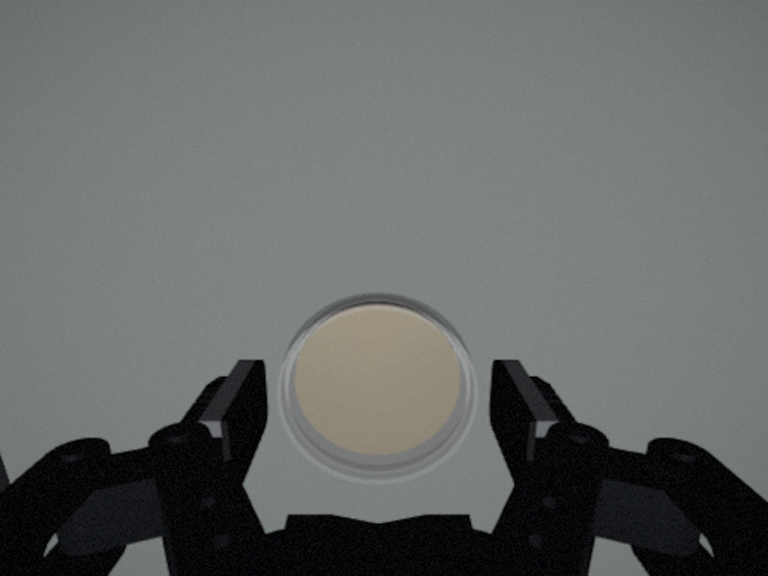

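View pics/s5.png

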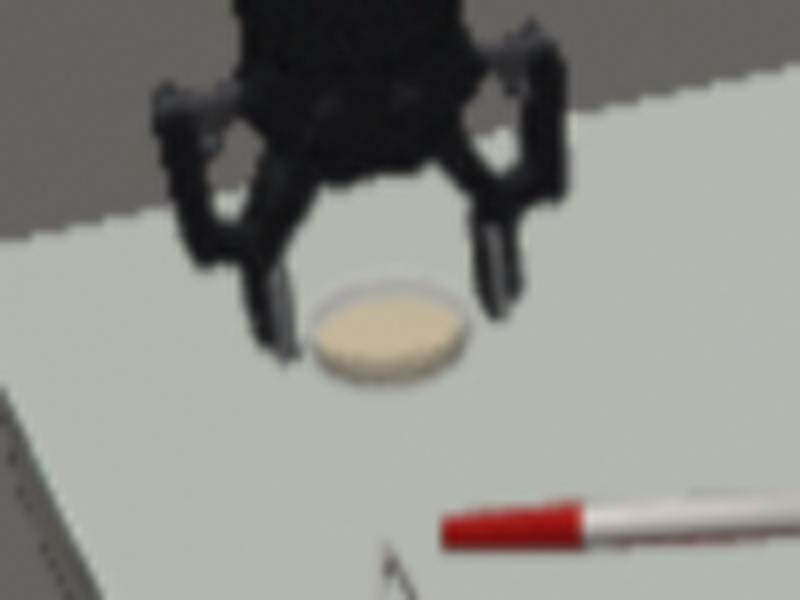

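```bash
cat > tip.py <<'E'
from h import *
from scipy.optimize import brentq
def tipz(name,l,r,wd):
    s=np.load(f"pics/{name}.npz"); W=lambda u,v:((u+.5)/1.5-.5,(v+.5)/1.5-.5)
    g=lambda z: np.linalg.norm(p2w(s,*W(*l),z)-p2w(s,*W(*r),z))-wd
    z=brentq(g,-.1,.1); print(name,"tip z",round(z,4),p2w(s,*W(*l),z).round(4),p2w(s,*W(*r),z).round(4))
    # dish top z from rim width
if __name__=="__main__":
    tipz("w3",(290,357),(467,357),.0551); tipz("w4",(253,364),(504,364),.0759); tipz("w5",(267,360),(491,360),.0678)
    tipz("w4",(285,374),(473,374),.059);tipz("w5",(280,386),(477,386),.059);tipz("w3",(293,355),(462,355),.059)
E
python3 tip.py
```

```text
w3 tip z 0.0243 [0.3771 0.3545 0.0243] [0.432  0.3501 0.0243]
w4 tip z 0.0149 [0.3659 0.3546 0.0149] [0.4415 0.3485 0.0149]
w5 tip z 0.006 [0.3706 0.3557 0.006 ] [0.4382 0.3502 0.006 ]
w4 tip z 0.0106 [0.374  0.3485 0.0106] [0.4328 0.3437 0.0106]
w5 tip z 0.0096 [0.3743 0.3485 0.0096] [0.4331 0.3437 0.0096]
w3 tip z 0.0069 [0.3742 0.3478 0.0069] [0.4331 0.343  0.0069]
```

```bash
python3 -m pendant '[[[0,0,0],[0,0,0],5.4],[[0,0,0],[0,0,0],5.4],[[0,0,0],[0,0,0],5.4],[[0,0,0],[0,0,0],5.4]]' 30
python3 - <<'E'
from h import *
snap("wrist","w6",scale=1.5)
E
```

```text
time: 3.72
ee_pos: [0.4033, 0.3448, -0.0215]
tool_rot: [2.309, 2.129, -0.0]
ft_force: [-1.3, -0.2, 5.9]
width: 0.0565
```

View pics/w6.png

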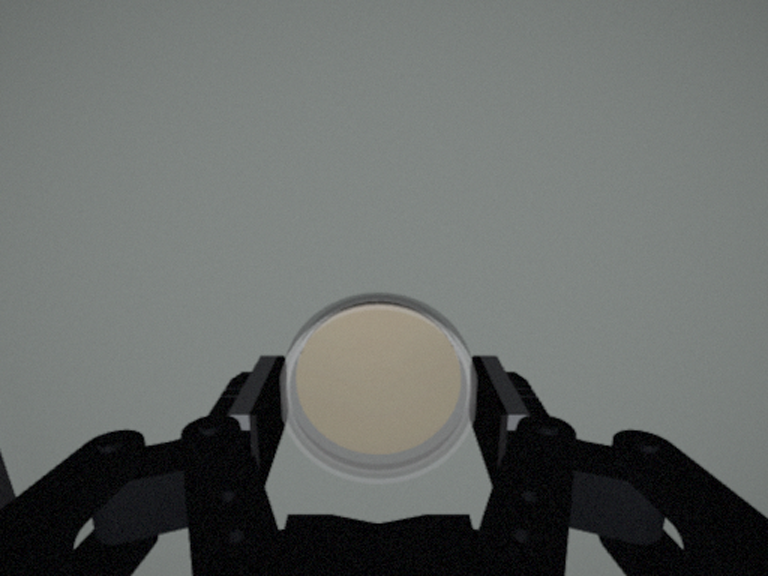

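```bash
python3 -m pendant '[[[0,0,0],[0,0,-1],5.4],[[0,0,0],[0,0,-2],5.4],[[0,0,0],[0,0,-4],5.4],[[0,0,0],[0,0,-6],5.4],[[0,0,0],[0,0,-7],5.4],[[0,0,0],[0,0,-7],5.4]]' 30
python3 - <<'E'
from h import *
snap("wrist","w7",scale=1.5);snap("side","s7",(100,100,220,190),6)
E
```

```text
time: 4.27
ee_pos: [0.4053, 0.3462, 0.0514]
tool_rot: [2.308, 2.129, 0.008]
ft_force: [-0.2, -0.6, -0.3]
width: 0.0567
```

View pics/s7.png

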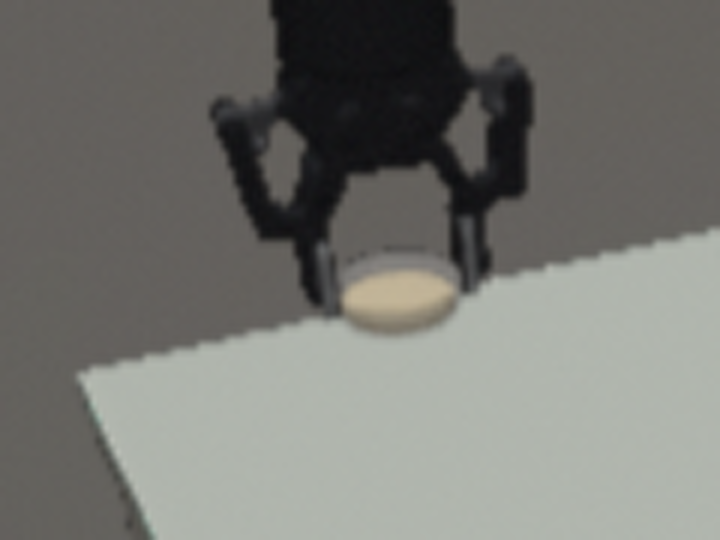

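View pics/w7.png

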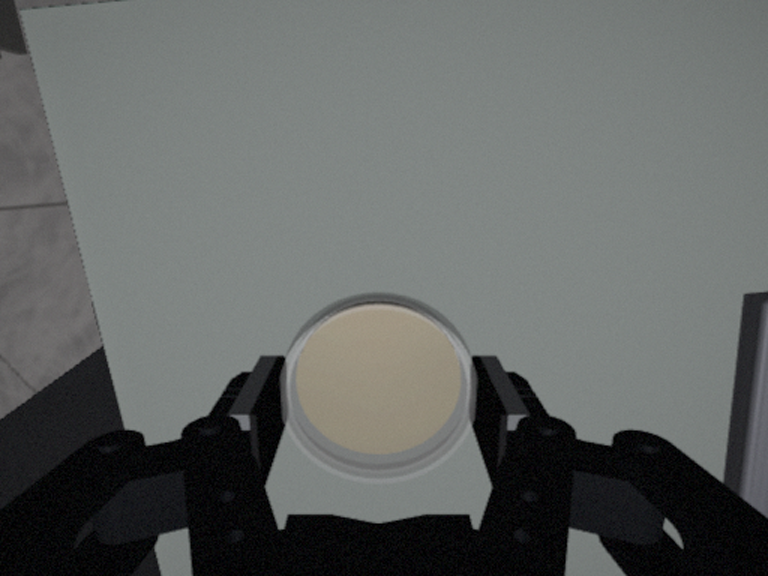

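The dish is held level and clear of the bench. TCP z of -21.5 mm puts its underside on the bench, so about -18 mm is right in the tray. Next: move over the +y half of the dish tray.

```bash
python3 g.py .646 .0415 .045 -4.1
```

```text
turn [0.1, -0.0, -0.5] shift cm [-28.29, 26.62, 0.41] | now [0.4036, 0.345, 0.0488] az -4.6 w 0.0564 t 4.37 F [-0.7, -1.0, 0.0]
```

```bash
python3 -m pendant '[[[0,0,0],[-2,1.9,0.4],5.4],[[0,0,-0.5],[-5,4.7,0.4],5.4],[[0,0,-0.5],[-8,7.5,0.4],5.4],[[0,0,-0.5],[-11,10.4,0.4],5.4],[[0,0,-0.5],[-14,13.2,0.4],5.4],[[0,0,-0.5],[-17,16,0.4],5.4],[[0,0,-0.5],[-20,18.8,0.4],5.4],[[0,0,-0.5],[-23,21.6,0.4],5.4],[[0,0,-0.5],[-26,24.5,0.4],5.4],[[0,0,-0.5],[-28.3,26.6,0.4],5.4]]'; python3 -m pendant '[[[0,0,0],[0,0,0],5.4],[[0,0,0],[0,0,0],5.4]]'
python3 g.py .646 .0415 -.016 -4.1
python3 - <<'E'
from h import *
snap("wrist","w8",scale=1.5);snap("side","s8",(190,120,390,270),4)
E
```

```text
time: 5.2
ee_pos: [0.6469, 0.0383, 0.0434]
tool_rot: [2.302, 2.137, -0.0]
ft_force: [-0.0, 0.3, -0.6]
width: 0.0566
time: 5.37
ee_pos: [0.6467, 0.0362, 0.0413]
tool_rot: [-2.305, -2.133, 0.003]
ft_force: [-0.1, -0.9, -1.1]
width: 0.0564
turn [-0.1, 0.0, -0.4] shift cm [0.52, -0.1, 5.73] | now [0.6467, 0.0362, 0.0413] az -4.5 w 0.0564 t 5.37 F [-0.1, -0.9, -1.1]
```

View pics/s8.png

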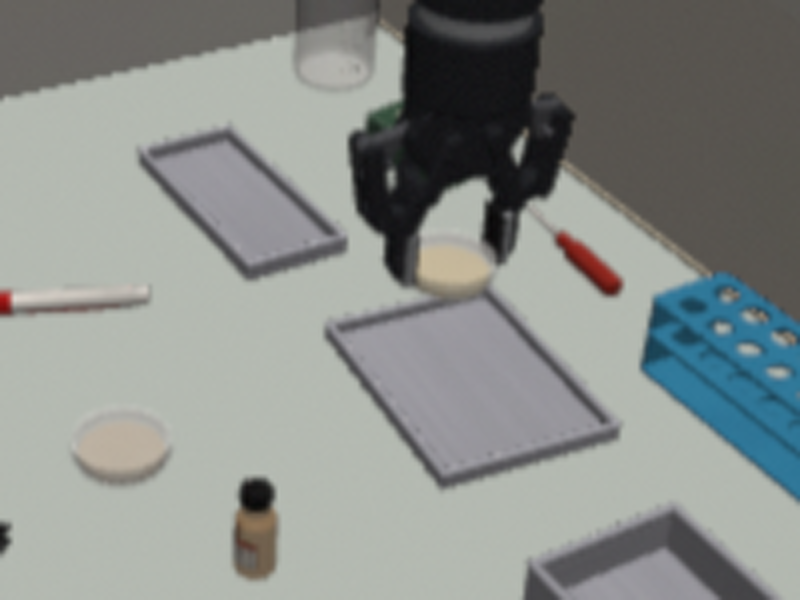

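View pics/w8.png

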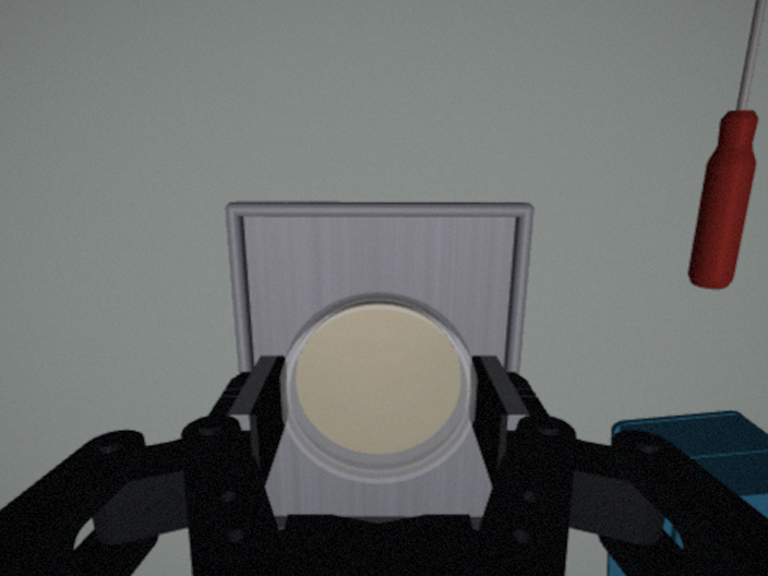

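The wrist view shows the dish centred between the tray's long sides (x 228 to 532, dish centre 379). Lowering now.

```bash
python3 -m pendant '[[[0,0,0],[0.4,-0.1,2],5.4],[[0,0,0],[0.5,-0.1,4],5.4],[[0,0,0],[0.5,-0.1,5],5.4],[[0,0,0],[0.5,-0.1,5.5],5.4],[[0,0,0],[0.5,-0.1,5.8],5.4],[[0,0,0],[0.5,-0.1,5.8],5.4],[[0,0,0],[0.5,-0.1,5.8],5.4]]'
python3 g.py .646 .0415 -.018 -4.1
python3 - <<'E'
from h import *
snap("side","s9",(230,140,350,230),6)
E
```

```text
time: 6.05
ee_pos: [0.6447, 0.0441, -0.0155]
tool_rot: [-2.301, -2.137, 0.003]
ft_force: [0.5, -1.0, -0.3]
width: 0.0565
turn [-0.1, 0.0, -0.1] shift cm [-0.25, 0.15, 0.25] | now [0.6447, 0.0441, -0.0155] az -4.2 w 0.0565 t 6.05 F [0.5, -1.0, -0.3]
```

View pics/s9.png

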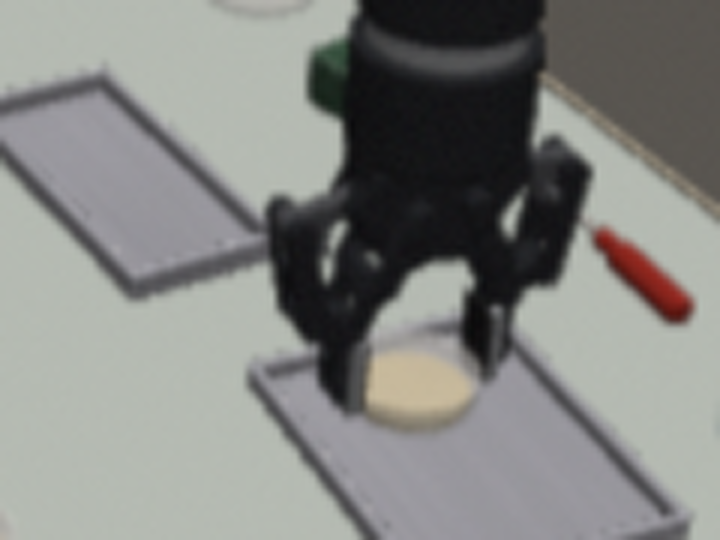

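Inside the tray near the floor. I'll go down 2 mm more, open slightly, then retreat.

```bash
python3 -m pendant '[[[0,0,0],[-0.2,0.1,0.2],5.4],[[0,0,0],[-0.2,0.1,0.25],5.4],[[0,0,0],[-0.2,0.1,0.25],5.4],[[0,0,0],[-0.2,0.1,0.25],7],[[0,0,0],[-0.2,0.1,0.25],7],[[0,0,0],[-0.2,0.1,0.25],7],[[0,0,0],[-0.2,0.1,0.25],7]]'
python3 -m pendant '[[[0,0,0],[0,0,-1],7],[[0,0,0],[0,0,-3],7],[[0,0,0],[0,0,-6],7],[[0,0,0],[0,0,-9],7.6],[[0,0,0],[0,0,-9],7.6]]'
python3 - <<'E'
from h import *
snap("wrist","w10",scale=1.5)
E
python3 g.py .429 .040 .06 -4.1
```

```text
time: 6.68
ee_pos: [0.6459, 0.0419, -0.0177]
tool_rot: [-2.301, -2.137, 0.002]
ft_force: [0.2, 0.1, 0.3]
width: 0.0701
time: 7.1
ee_pos: [0.6506, 0.0418, 0.0797]
tool_rot: [2.297, 2.134, 0.01]
ft_force: [0.7, 0.1, 0.3]
width: 0.076
turn [0.4, -0.0, -0.1] shift cm [-1.81, -21.98, 1.57] | now [0.6494, 0.0418, 0.0771] az -4.2 w 0.0762 t 7.15 F [1.0, 0.8, 0.7]
```

View pics/w10.png

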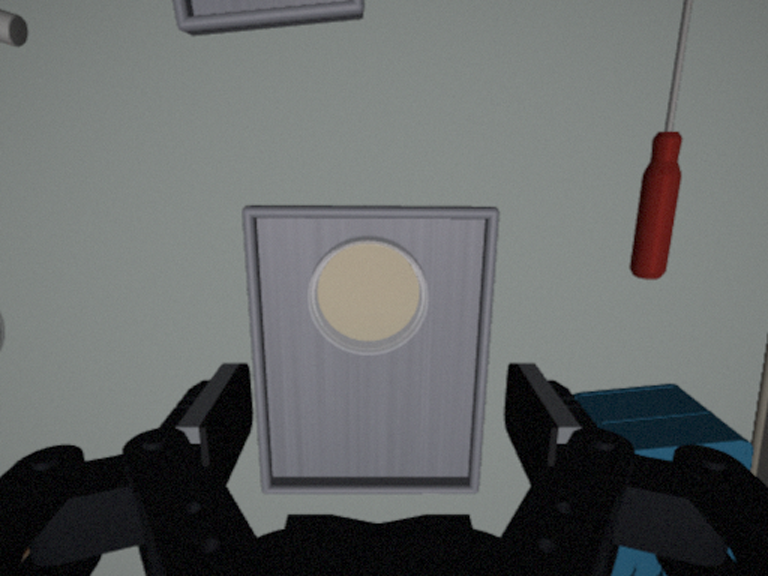

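The first dish lies flat in the +y half, at about (368,293). Next is dish B.

```bash
python3 -m pendant '[[[0,0,0],[-0.2,-3,0.5],7.6],[[0,0,0],[-0.5,-6.5,1],7.6],[[0,0,0],[-0.8,-10,1.6],7.6],[[0,0,0],[-1.2,-13.5,1.6],7.6],[[0,0,0],[-1.5,-17,1.6],7.6],[[0,0,0],[-1.8,-20,1.6],7.6],[[0.4,0,0],[-1.8,-22,1.6],7.6],[[0.4,0,0],[-1.8,-22,1.6],7.6],[[0.4,0,0],[-1.8,-22,1.6],7.6]]'
python3 - <<'E'
from h import *
s=snap("wrist","w11",scale=1.5)
E
python3 g.py .429 .040 .06 -4.1
```

```text
time: 7.9
ee_pos: [0.4277, 0.0402, 0.0596]
tool_rot: [-2.301, -2.137, 0.001]
ft_force: [0.3, -0.0, -0.1]
width: 0.0757
turn [0.0, -0.0, -0.1] shift cm [-0.01, -0.04, -0.01] | now [0.4294, 0.0401, 0.0599] az -4.2 w 0.0757 t 7.95 F [0.1, 1.0, -0.0]
```

View pics/w11.png

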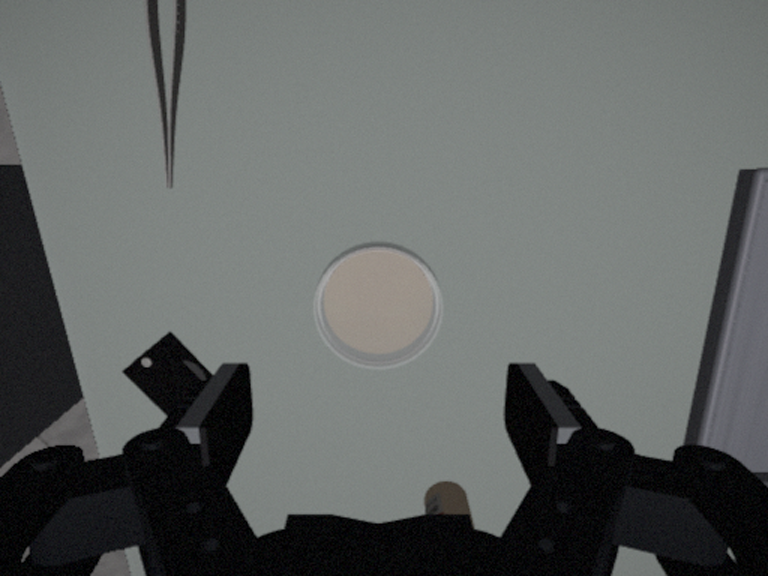

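```bash
python3 - <<'E'
from h import *
s=np.load("pics/w11.npz"); W=lambda u,v:((u+.5)/1.5-.5,(v+.5)/1.5-.5)
for n,u,v,z in [("dish",379,307,.012),("clip corner",212,375,.012),("clip top",170,333,.012),("tweezer tip",170,187,.003)]: print(n,p2w(s,*W(u,v),z).round(4))
E
python3 g.py .429 .041 -.0215 -4.1
```

```text
dish [0.4284 0.0404 0.012 ]
clip corner [0.347  0.0124 0.012 ]
clip top [0.3311 0.0349 0.012 ]
tweezer tip [0.34   0.1001 0.003 ]
turn [0.0, -0.0, -0.1] shift cm [0.09, -0.05, 8.14] | now [0.4294, 0.0401, 0.0599] az -4.2 w 0.0757 t 7.95 F [0.1, 1.0, -0.0]
```

Clear of the clip. Descend and grip.

```bash
python3 -m pendant '[[[0,0,0],[0,-0.1,3],7.6],[[0,0,0],[0,-0.1,5.5],7.6],[[0,0,0],[0,-0.1,7],7.6],[[0,0,0],[0,-0.1,8],7.6],[[0,0,0],[0,-0.1,8.05],7.6],[[0,0,0],[0,-0.1,8.05],5.4],[[0,0,0],[0,-0.1,8.05],5.4],[[0,0,0],[0,-0.1,8.05],5.4],[[0,0,0],[0,-0.1,8.05],5.4],[[0,0,0],[0,-0.1,8.05],5.4]]'
python3 g.py .6408 -.031 -.018 -4.1
```

```text
time: 8.78
ee_pos: [0.4293, 0.0401, -0.02]
tool_rot: [2.301, 2.137, 0.002]
ft_force: [-0.3, -0.8, 0.8]
width: 0.0563
turn [0.1, -0.0, -0.1] shift cm [-5.53, 21.62, -0.16] | now [0.4293, 0.0401, -0.02] az -4.2 w 0.0563 t 8.78 F [-0.3, -0.8, 0.8]
```

```bash
python3 -m pendant '[[[0,0,0],[0,0,-1],5.4],[[0,0,0],[0,0,-3],5.4],[[0,0,0],[0,0,-6],5.4],[[0,0,0],[-0.8,3,-7],5.4],[[0,0,0],[-1.7,6.5,-7],5.4],[[0,0,0],[-2.6,10,-7],5.4],[[0,0,0],[-3.5,13.5,-7],5.4],[[0,0,0],[-4.4,17,-7],5.4],[[0,0,0],[-5.1,20,-7],5.4],[[0,0,0],[-5.5,21.6,-7],5.4]]';  python3 -m pendant '[[[0,0,0],[0,0,0],5.4],[[0,0,0],[0,0,0],5.4]]'
python3 g.py .6408 -.031 -.016 -4.1
python3 - <<'E'
from h import *
snap("wrist","w12",scale=1.5);snap("side","s12",(210,120,370,240),5)
E
```

```text
time: 9.62
ee_pos: [0.6445, -0.0323, 0.051]
tool_rot: [2.3, 2.134, 0.006]
ft_force: [0.1, 0.2, -0.1]
width: 0.0565
time: 9.78
ee_pos: [0.6452, -0.0327, 0.0509]
tool_rot: [2.3, 2.132, 0.007]
ft_force: [-0.5, -0.6, -0.3]
width: 0.0563
turn [0.4, 0.0, -0.2] shift cm [0.14, -0.5, 6.69] | now [0.6452, -0.0327, 0.0509] az -4.3 w 0.0563 t 9.78 F [-0.5, -0.6, -0.3]
```

View pics/w12.png

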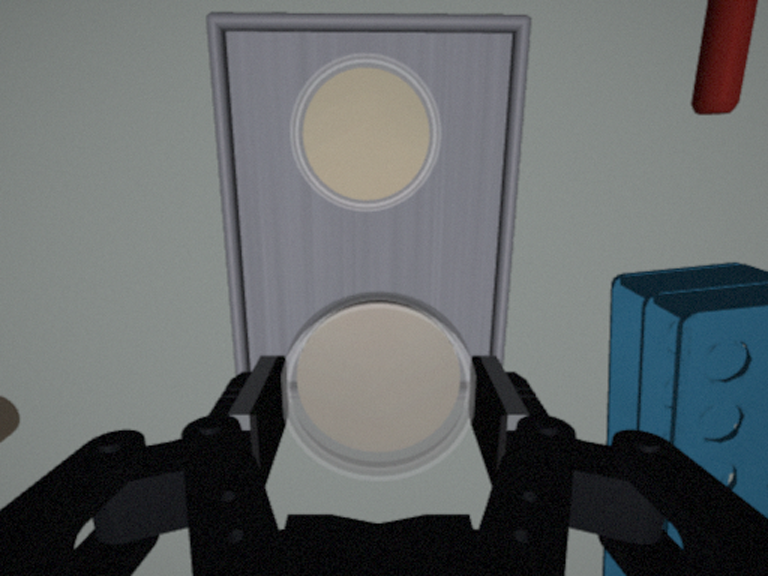

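View pics/s12.png

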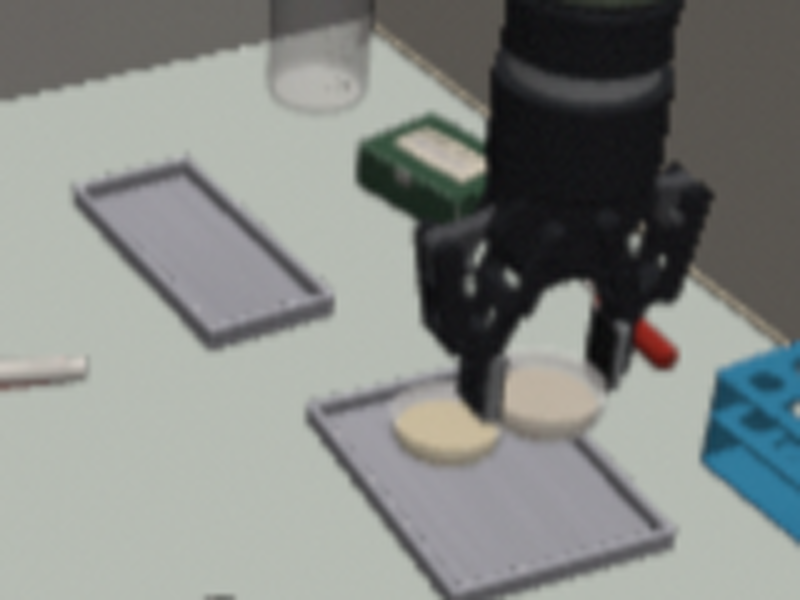

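```bash
python3 - <<'E'
from h import *
s=np.load("pics/w12.npz"); W=lambda u,v:((u+.5)/1.5-.5,(v+.5)/1.5-.5)
for n,u,v,z in [("dish1",366,132,.015),("TL",210,14,.012),("TR",530,18,.012),("edge L",240,370,.012)]: print(n,p2w(s,*W(u,v),z).round(4))
E
```

```text
dish1 [0.6468 0.0432 0.015 ]
TL [0.5925 0.0892 0.012 ]
TR [0.7111 0.0791 0.012 ]
edge L [ 0.5815 -0.0547  0.012 ]
```

```bash
python3 -m pendant '[[[0,0,0],[0.1,-0.4,2],5.4],[[0.4,0,0],[0.1,-0.4,4],5.4],[[0.4,0,0],[0.1,-0.4,5.5],5.4],[[0.4,0,0],[0.1,-0.4,6.3],5.4],[[0.4,0,0],[0.1,-0.4,6.8],5.4],[[0.4,0,0],[0.1,-0.4,6.8],5.4],[[0.4,0,0],[0.1,-0.4,6.8],5.4]]'
python3 g.py .6412 -.031 -.017 -4.1
```

```text
time: 10.47
ee_pos: [0.6392, -0.0303, -0.0165]
tool_rot: [-2.301, -2.136, 0.003]
ft_force: [-0.3, -0.7, 0.3]
width: 0.0565
turn [-0.1, 0.0, -0.2] shift cm [-0.06, 0.21, 0.05] | now [0.6392, -0.0303, -0.0165] az -4.3 w 0.0565 t 10.47 F [-0.3, -0.7, 0.3]
```

```bash
python3 -m pendant '[[[0,0,0],[0,0.2,0.08],5.4],[[0,0,0],[0,0.2,0.08],5.4],[[0,0,0],[0,0.2,0.08],7],[[0,0,0],[0,0.2,0.08],7],[[0,0,0],[0,0.2,0.08],7],[[0,0,0],[0,0.2,0.08],7]]'
python3 -m pendant '[[[0,0,0],[0,0,-1],7],[[0,0,0],[0,0,-3],7],[[0,0,0],[0,0,-6],7],[[0,0,0],[0,0,-9],7],[[0,0,0],[0,0,-11],6],[[0,0,0],[0,0,-11],6]]'
python3 - <<'E'
from h import *
snap("wrist","w13",scale=1.5);snap("side","s13",(210,150,370,270),5)
E
python3 g.py .4553 -.0734 .12 -4.1
```

```text
time: 10.97
ee_pos: [0.6412, -0.0304, -0.0173]
tool_rot: [-2.301, -2.136, 0.003]
ft_force: [-0.2, -0.3, 0.0]
width: 0.0699
time: 11.47
ee_pos: [0.6452, -0.031, 0.0989]
tool_rot: [2.298, 2.134, 0.006]
ft_force: [1.2, -0.0, 0.6]
width: 0.06
turn [0.0, 0.0, -0.2] shift cm [-5.66, -18.34, -2.57] | now [0.6424, -0.0306, 0.0944] az -4.3 w 0.0595 t 11.57 F [-0.1, -0.3, -0.3]
```

View pics/w13.png

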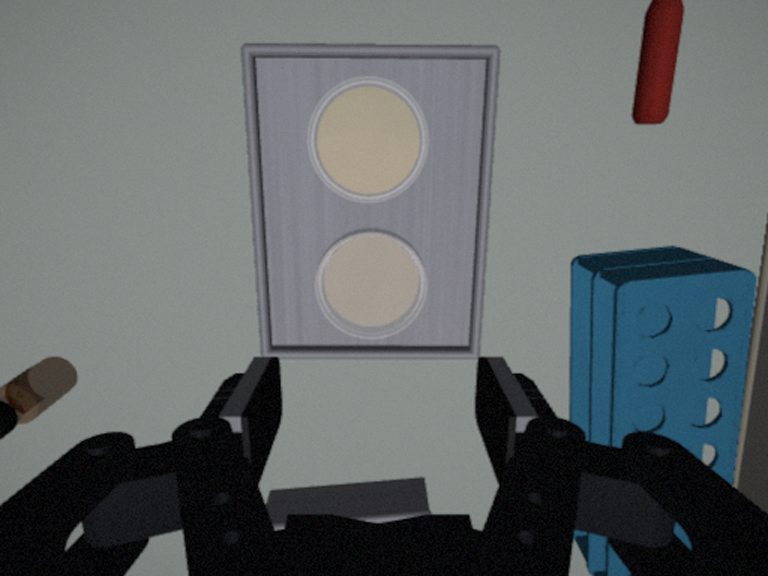

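View pics/s13.png

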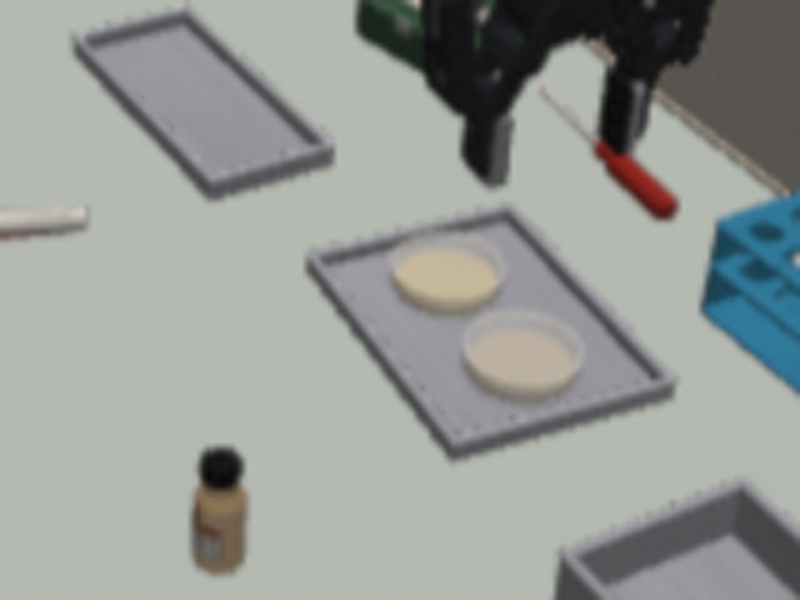

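Both dishes lie flat side by side inside the tray. Next, go above the vial.

```bash
python3 -m pendant '[[[0,0,0],[-1,-3,-1],6],[[0,0,0],[-2,-6.5,-2],6],[[0,0,0],[-3.1,-10,-2.5],6],[[0,0,0],[-4.2,-13.5,-2.5],6],[[0,0,0],[-5.2,-16.8,-2.5],6],[[0,0,0],[-5.6,-18.3,-2.5],6],[[0,0,0],[-5.6,-18.3,-2.5],6],[[0,0,0],[-5.6,-18.3,-2.5],6]]'
python3 - <<'E'
from h import *
snap("wrist","w14",scale=1.5)
E
python3 g.py .4553 -.0734 .12 -4.1
```

```text
time: 12.23
ee_pos: [0.4549, -0.0728, 0.1188]
tool_rot: [-2.303, -2.136, 0.0]
ft_force: [0.5, -0.1, 0.8]
width: 0.0599
turn [0.0, 0.0, -0.2] shift cm [-0.06, -0.09, -0.1] | now [0.4562, -0.0729, 0.119] az -4.3 w 0.0599 t 12.28 F [-0.4, 0.6, -0.5]
```

View pics/w14.png

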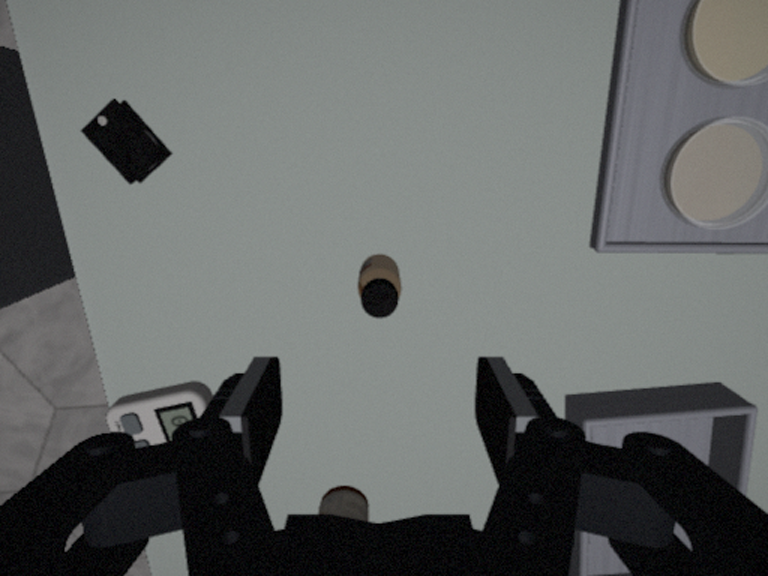

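```bash
python3 - <<'E'
from h import *
s=np.load("pics/w14.npz"); W=lambda u,v:((u+.5)/1.5-.5,(v+.5)/1.5-.5)
for n,u,v,z in [("cap",379.5,298,.057),("base",379,276,.0),("caddy TL",567,397,.032),("caddy TR",755,404,.032)]: print(n,p2w(s,*W(u,v),z).round(4))
E
python3 g.py .4555 -.072 -.005 -4.1
```

```text
cap [ 0.4559 -0.0727  0.057 ]
base [ 0.4554 -0.0765  0.    ]
caddy TL [ 0.5573 -0.1472  0.032 ]
caddy TR [ 0.6645 -0.1597  0.032 ]
turn [0.0, 0.0, -0.2] shift cm [0.09, -0.09, 12.4] | now [0.4562, -0.0729, 0.119] az -4.3 w 0.0599 t 12.28 F [-0.4, 0.6, -0.5]
```

```bash
python3 -m pendant '[[[0,0,0],[0.1,-0.1,3],6],[[0,0,0],[0.1,-0.1,6],6],[[0,0,0],[0.1,-0.1,9],6],[[0,0,0],[0.1,-0.1,11],6],[[0,0,0],[0.1,-0.1,12.2],6],[[0,0,0],[0.1,-0.1,12.4],6],[[0,0,0],[0.1,-0.1,12.4],6]]'
python3 -m pendant '[[[0,0,0],[0,0,0],4],[[0,0,0],[0,0,0],4],[[0,0,0],[0,0,0],3],[[0,0,0],[0,0,0],2],[[0,0,0],[0,0,0],2],[[0,0,0],[0,0,0],2]]' 30
python3 - <<'E'
from h import *
snap("side","s15",(190,150,350,270),5)
E
python3 g.py .4555 -.072 .06 -4.1
```

```text
time: 12.87
ee_pos: [0.4557, -0.0715, -0.0061]
tool_rot: [-2.301, -2.137, 0.001]
ft_force: [-0.4, 0.2, 1.1]
width: 0.0595
time: 13.37
ee_pos: [0.4566, -0.0717, -0.0052]
tool_rot: [2.302, 2.137, 0.001]
ft_force: [0.1, 0.2, 7.1]
width: 0.0219
turn [0.1, -0.0, -0.1] shift cm [-0.04, -0.1, -6.52] | now [0.4566, -0.0717, -0.0052] az -4.2 w 0.0221 t 13.42 F [-0.2, 0.9, 6.6]
```

View pics/s15.png

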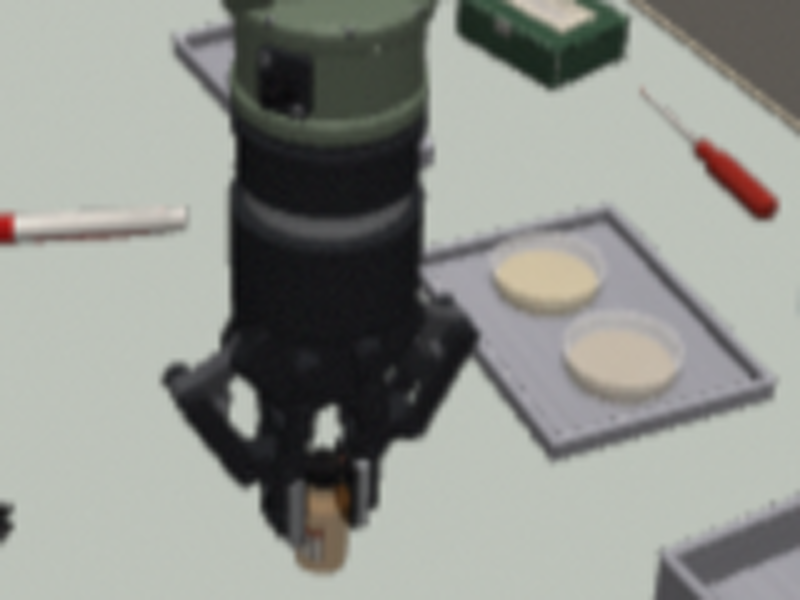

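The vial is gripped upright (width 22 mm). Lift and carry it to the caddy.

```bash
python3 -m pendant '[[[0,0,0],[0,0,-1],2],[[0,0,0],[0,0,-2.5],2],[[0,0,0],[0,0,-4.5],2],[[0,0,0],[0,0,-6.5],2],[[0,0,0],[0,0,-7.5],2],[[0,0,0],[0,0,-7.5],2]]'
python3 g.py .6175 -.1985 .07 0
python3 - <<'E'
from h import *
snap("side","s16",(190,150,350,270),5)
E
```

```text
time: 13.92
ee_pos: [0.4582, -0.0723, 0.072]
tool_rot: [2.299, 2.135, 0.004]
ft_force: [-0.2, 0.3, -1.3]
width: 0.022
turn [0.3, 0.1, -4.2] shift cm [-11.41, 16.82, 0.29] | now [0.4582, -0.0723, 0.072] az -4.2 w 0.0220 t 13.92 F [-0.2, 0.3, -1.3]
```

View pics/s16.png

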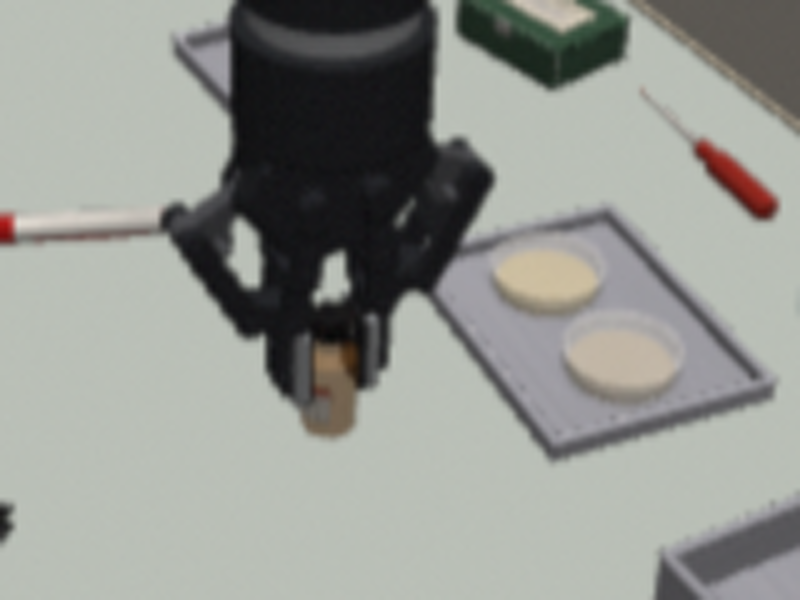

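Lifted upright. Carry it over.

```bash
python3 -m pendant '[[[0,0,0],[-1,1.4,0],2],[[0,0,-1],[-2.8,4.1,0],2],[[0,0,-2],[-4.6,6.8,0],2],[[0,0,-4],[-6.4,9.5,0],2],[[0,0,-4],[-8.2,12.2,0],2],[[0,0,-4],[-10,14.8,0],2],[[0,0,-4],[-11,16.3,0.2],2],[[0.3,0,-4],[-11.4,16.8,0.3],2],[[0.3,0,-4],[-11.4,16.8,0.3],2],[[0.3,0,-4],[-11.4,16.8,0.3],2]]'
python3 g.py .6175 -.1985 .07 0
python3 - <<'E'
from h import *
snap("side","s17",(250,150,410,270),5);snap("wrist","w17",scale=1.5);snap("top","t17",(250,90,410,210),5)
E
```

```text
time: 14.8
ee_pos: [0.6149, -0.1972, 0.0668]
tool_rot: [-2.223, -2.214, 0.004]
ft_force: [-1.0, 0.8, 0.3]
width: 0.0221
turn [-0.3, -0.1, -0.2] shift cm [-0.13, 0.26, -0.32] | now [0.6149, -0.1972, 0.0668] az -0.2 w 0.0221 t 14.80 F [-1.0, 0.8, 0.3]
```

View pics/s17.png

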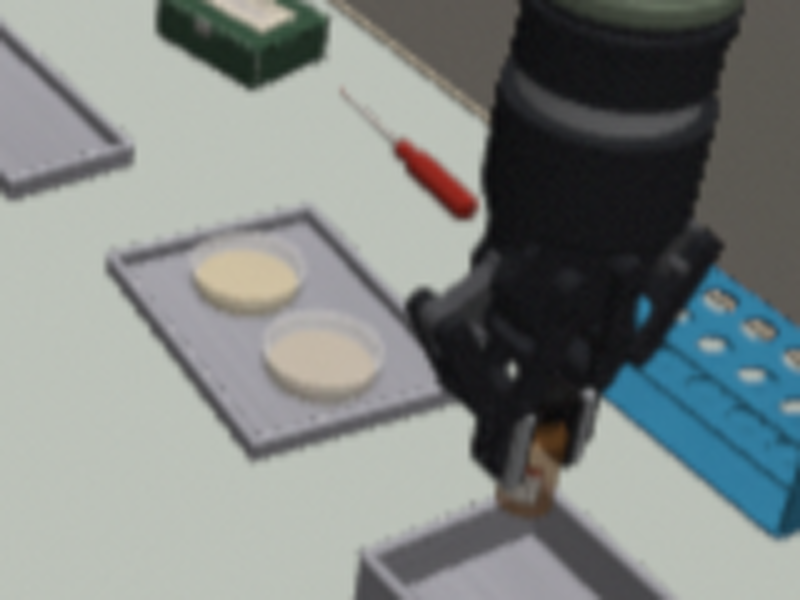

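View pics/w17.png

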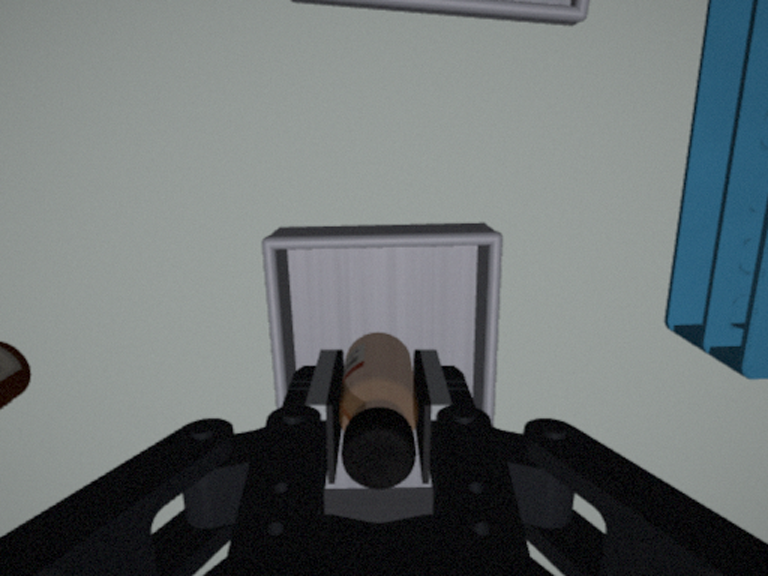

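```bash
python3 - <<'E'
from h import *
s=np.load("pics/w17.npz"); W=lambda u,v:((u+.5)/1.5-.5,(v+.5)/1.5-.5)
for n,u,v,z in [("rim TL",265,240,.032),("rim TR",500,236,.032)]: print(n,p2w(s,*W(u,v),z).round(4))
E
python3 -m pendant '[[[0,0,0],[0,0.2,1.5],2],[[0,0,0],[0,0.2,3],2],[[0,0,0],[0,0.2,4.5],2],[[0,0,0],[0,0.2,5.8],2],[[0,0,0],[0,0.2,6.5],2],[[0,0,0],[0,0.2,6.7],2],[[0,0,0],[0,0.2,6.7],2]]'
python3 g.py .6175 -.1985 -.002 0
python3 - <<'E'
from h import *
snap("side","s18",(270,190,410,295),5)
E
```

```text
rim TL [ 0.5684 -0.1634  0.032 ]
rim TR [ 0.6652 -0.162   0.032 ]
time: 15.53
ee_pos: [0.6165, -0.1964, 0.001]
tool_rot: [-2.223, -2.216, 0.004]
ft_force: [0.4, -0.5, 0.4]
width: 0.0222
turn [-0.2, -0.0, -0.2] shift cm [-0.21, 0.1, 0.3] | now [0.6165, -0.1964, 0.001] az -0.2 w 0.0222 t 15.53 F [0.4, -0.5, 0.4]
```

View pics/s18.png

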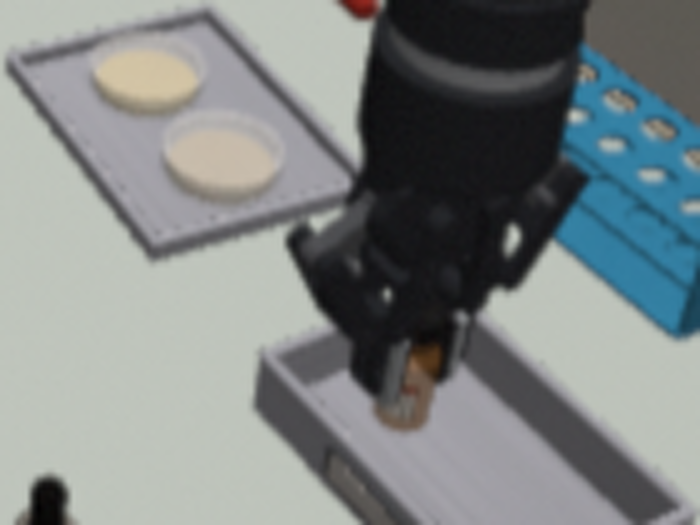

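```bash
python3 -m pendant '[[[0,0,0],[-0.2,0.1,0.15],2],[[0,0,0],[-0.2,0.1,0.3],2],[[0,0,0],[-0.2,0.1,0.35],2],[[0,0,0],[-0.2,0.1,0.35],2]]'
python3 -m pendant '[[[0,0,0],[0,0,0],2.6],[[0,0,0],[0,0,0],3],[[0,0,0],[0,0,0],4],[[0,0,0],[0,0,0],4],[[0,0,0],[0,0,0],4]]'
python3 -m pendant '[[[0,0,0],[0,0,-1.5],4],[[0,0,0],[0,0,-4],4],[[0,0,0],[0,0,-8],4],[[0,0,0],[0,0,-12],4.5],[[0,0,0],[0,0,-15],6],[[0,0,0],[0,0,-15],7]]'
python3 - <<'E'
from h import *
snap("wrist","w19",scale=1.5);snap("side","s19",(220,200,410,320),4)
E
python3 g.py .4187 -.2301 .16 0
```

```text
time: 15.92
ee_pos: [0.6182, -0.1989, -0.0016]
tool_rot: [-2.224, -2.217, 0.003]
ft_force: [0.5, -0.0, 0.4]
width: 0.0221
time: 16.33
ee_pos: [0.6183, -0.1989, -0.0016]
tool_rot: [-2.224, -2.217, 0.003]
ft_force: [0.4, -0.6, 0.8]
width: 0.0397
time: 16.83
ee_pos: [0.6228, -0.2007, 0.1564]
tool_rot: [2.218, 2.211, 0.004]
ft_force: [1.1, -1.1, 0.9]
width: 0.0677
turn [0.1, 0.1, -0.2] shift cm [-3.13, -20.1, -0.98] | now [0.6198, -0.1994, 0.1503] az -0.2 w 0.0700 t 16.93 F [-1.2, 0.3, -1.1]
```

View pics/w19.png

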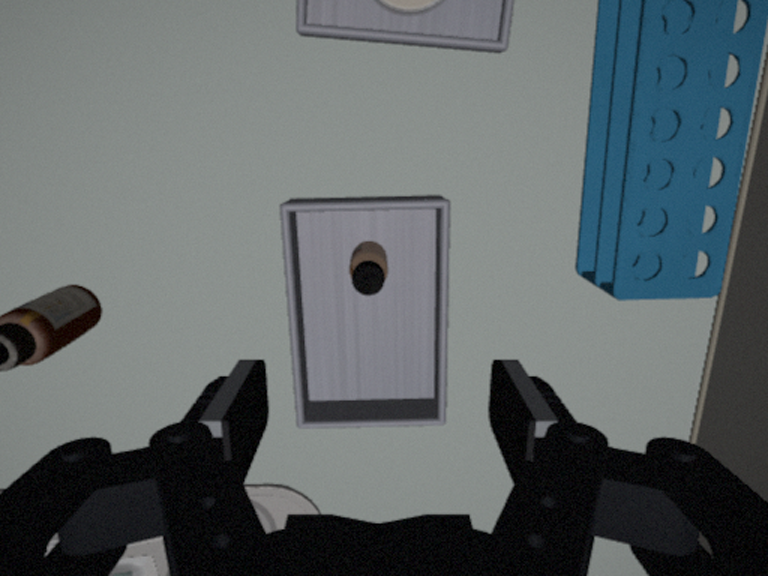

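View pics/s19.png

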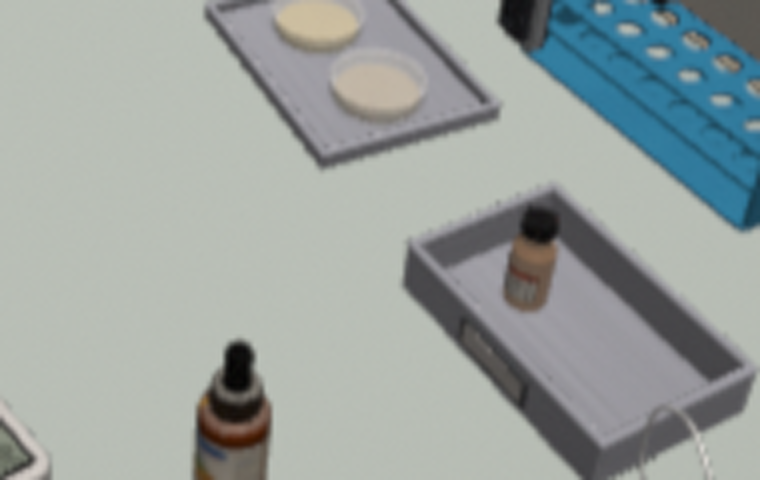

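```bash
python3 - <<'E'
from h import *
s=np.load("pics/s19.npz")
for p in [(.618,-.1985,.003),(.618,-.1985,.06)]: print(((w2p(s,p)-[220,200]+.5)*4).round(1))
E
```

```text
[519.3 294.5]
[536.4 214.8]
```

The vial stands upright: its lean in the side view matches a projected vertical. Next, go above the dropper bottle.

```bash
python3 -m pendant '[[[0,0,0],[-0.5,-3,0],7],[[0,0,0],[-1,-6.5,0],7],[[0,0,0],[-1.6,-10,0],7],[[0,0,0],[-2.2,-13.5,-0.5],7],[[0,0,0],[-2.7,-17,-1],7],[[0,0,0],[-3,-19,-1],7],[[0,0,0],[-3.1,-20.1,-1],7],[[0,0,0],[-3.1,-20.1,-1],7],[[0,0,0],[-3.1,-20.1,-1],7]]'
python3 - <<'E'
from h import *
snap("wrist","w20",scale=1.5)
E
python3 g.py .4187 -.2301 .16 0
```

```text
time: 17.68
ee_pos: [0.4188, -0.2297, 0.1596]
tool_rot: [2.225, 2.216, -0.0]
ft_force: [0.6, -0.3, 0.4]
width: 0.0701
turn [0.1, 0.1, -0.2] shift cm [-0.03, -0.08, -0.02] | now [0.4195, -0.2298, 0.1598] az -0.2 w 0.0702 t 17.73 F [0.5, -0.6, -0.2]
```

View pics/w20.png

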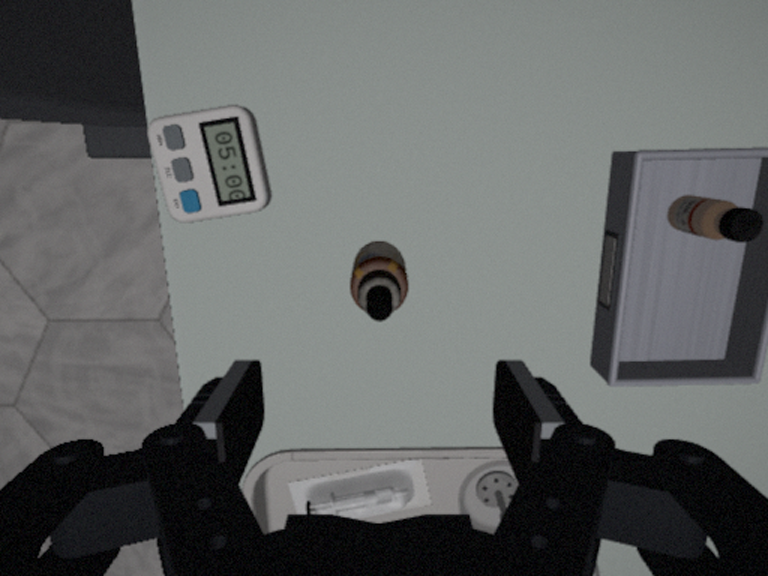

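```bash
python3 - <<'E'
from h import *
s=np.load("pics/w20.npz"); W=lambda u,v:((u+.5)/1.5-.5,(v+.5)/1.5-.5)
for n,u,v,z in [("bulb",379,306,.1),("shoulder",379,283,.06),("base",379,266,.0)]: print(n,p2w(s,*W(u,v),z).round(4))
E
```

```text
bulb [ 0.4196 -0.2329  0.1   ]
shoulder [ 0.4197 -0.2326  0.06  ]
base [ 0.4198 -0.2372  0.    ]
```

```bash
python3 -m pendant '[[[0,0,0],[-0.25,0,3],7],[[0,0,0],[-0.25,0,6],7],[[0,0,0],[-0.25,0,8.5],7],[[0,0,0],[-0.25,0,10.5],7],[[0,0,0],[-0.25,0,11.5],7],[[0,0,0],[-0.25,0,11.5],7]]'
python3 - <<'E'
from h import *
snap("side","s21",(210,180,350,285),5.5)
E
python3 g.py .4197 -.2325 .022 0
```

```text
time: 18.23
ee_pos: [0.4192, -0.2309, 0.0419]
tool_rot: [-2.221, -2.218, 0.0]
ft_force: [-0.3, -0.0, 0.3]
width: 0.0705
turn [-0.0, -0.0, -0.1] shift cm [-0.09, -0.02, 2.13] | now [0.4199, -0.2316, 0.0433] az -0.1 w 0.0704 t 18.28 F [0.1, -0.1, 0.4]
```

View pics/s21.png

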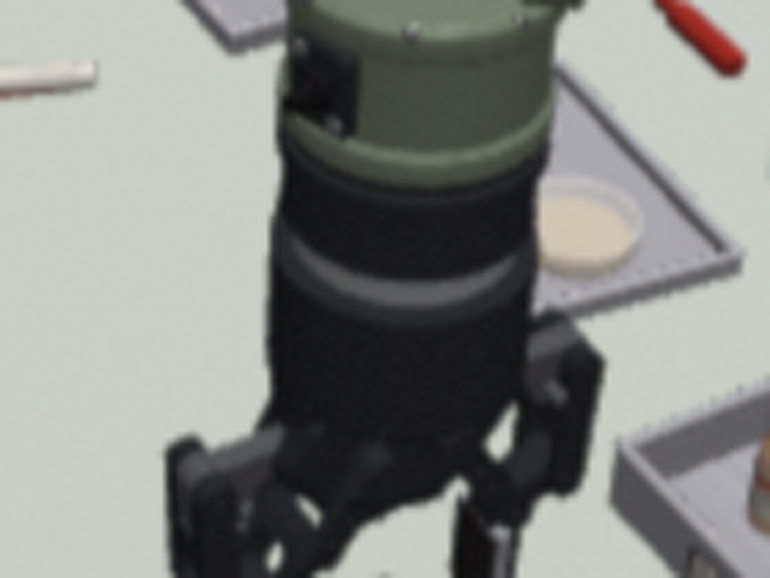

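```bash
python3 -m pendant '[[[0,0,0],[-0.1,0,1],7],[[0,0,0],[-0.1,0,1.8],7],[[0,0,0],[-0.1,0,2],7],[[0,0,0],[-0.1,0,2],7]]'
python3 - <<'E'
from h import *
snap("side","s22",(220,250,360,355),5.5)
E
python3 g.py .4197 -.2325 .022 0
```

```text
time: 18.62
ee_pos: [0.4196, -0.2323, 0.0227]
tool_rot: [-2.222, -2.218, 0.0]
ft_force: [0.1, 0.1, 0.0]
width: 0.07
turn [-0.1, -0.0, -0.1] shift cm [-0.01, -0.01, 0.11] | now [0.4198, -0.2324, 0.0231] az -0.1 w 0.0698 t 18.67 F [-0.4, -1.4, -0.1]
```

View pics/s22.png

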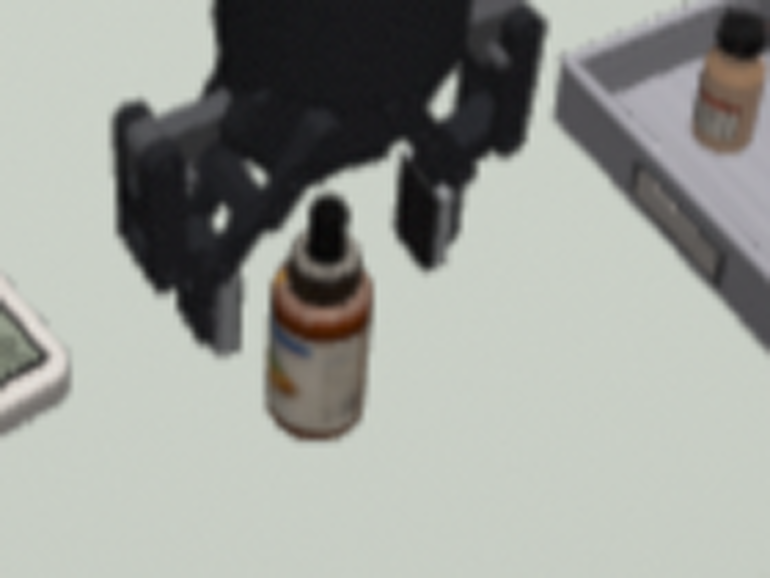

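The tips straddle the bottle at about z = 50 mm, and the bulb has about 15 mm of clearance to the palm. I'll lower 6 mm more and close.

```bash
python3 -m pendant '[[[0,0,0],[0,0,0.4],6],[[0,0,0],[0,0,0.65],5],[[0,0,0],[0,0,0.65],4.2],[[0,0,0],[0,0,0.65],3.8],[[0,0,0],[0,0,0.65],3],[[0,0,0],[0,0,0.65],3],[[0,0,0],[0,0,0.65],3],[[0,0,0],[0,0,0.65],3]]' 40
python3 - <<'E'
from h import *
snap("side","s23",(220,250,360,355),5.5)
E
python3 g.py .4197 -.2325 .09 0
```

```text
time: 19.33
ee_pos: [0.4197, -0.2326, 0.0169]
tool_rot: [-2.223, -2.219, 0.001]
ft_force: [-1.7, 0.8, 5.4]
width: 0.0311
turn [-0.1, -0.0, -0.1] shift cm [0.01, -0.01, -7.31] | now [0.4197, -0.2326, 0.0169] az -0.1 w 0.0306 t 19.38 F [-1.9, 0.2, 5.7]
```

View pics/s23.png

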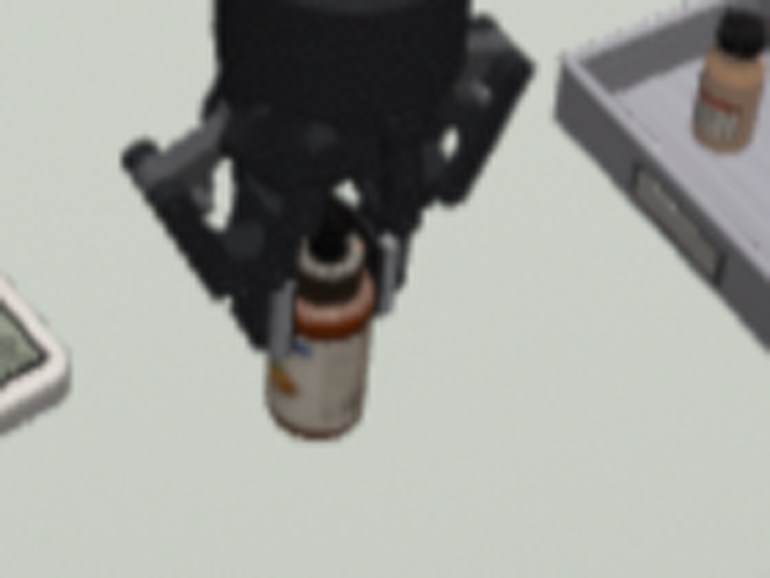

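```bash
python3 -m pendant '[[[0,0,0],[0,0,-0.5],3],[[0,0,0],[0,0,-1.5],3],[[0,0,0],[0,0,-3],3],[[0,0,0],[0,0,-5],3],[[0,0,0],[0,0,-7],3],[[0,0,0],[0,0,-8],3],[[0,0,0],[0,0,-8],3]]' 40
python3 - <<'E'
from h import *
snap("side","s24",(220,210,360,315),5.5)
E
python3 g.py .617 -.270 .10 0
```

```text
time: 19.97
ee_pos: [0.4217, -0.2339, 0.0998]
tool_rot: [2.22, 2.217, 0.001]
ft_force: [0.5, -0.1, -1.1]
width: 0.0308
turn [0.1, 0.1, -0.1] shift cm [-3.63, 19.61, -0.11] | now [0.421, -0.2334, 0.0985] az -0.1 w 0.0307 t 20.02 F [0.8, 0.0, -0.7]
```

View pics/s24.png

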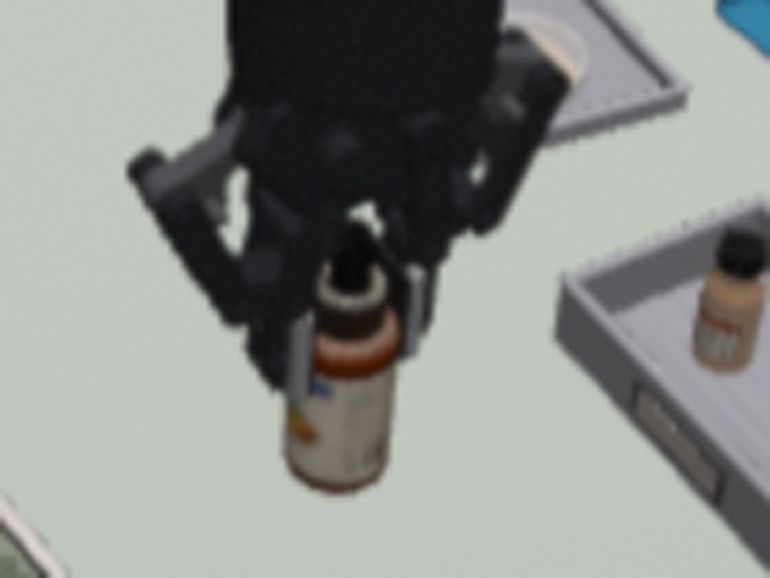

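Upright in the grip. Carry it to the -y half of the caddy.

```bash
python3 -m pendant '[[[0,0,0],[-0.3,1.5,0],3],[[0,0,0],[-0.8,4,0],3],[[0,0,0],[-1.4,7,0],3],[[0,0,0],[-1.9,10,0],3],[[0,0,0],[-2.5,13,0],3],[[0,0,0],[-3,16,0],3],[[0,0,0],[-3.4,18.2,0],3],[[0,0,0],[-3.6,19.4,0],3],[[0,0,0],[-3.7,19.6,0],3],[[0,0,0],[-3.7,19.6,0],3]]'
python3 - <<'E'
from h import *
snap("side","s25",(250,180,410,300),5);snap("wrist","w25",scale=1.5)
E
python3 g.py .617 -.271 .021 0
```

```text
time: 20.85
ee_pos: [0.6165, -0.2703, 0.0972]
tool_rot: [2.223, 2.22, -0.001]
ft_force: [-0.2, -0.5, -0.5]
width: 0.031
turn [-0.0, 0.0, -0.1] shift cm [-0.08, 0.16, 7.69] | now [0.6154, -0.2702, 0.0979] az -0.1 w 0.0309 t 20.95 F [-0.3, 0.2, -1.0]
```

View pics/s25.png

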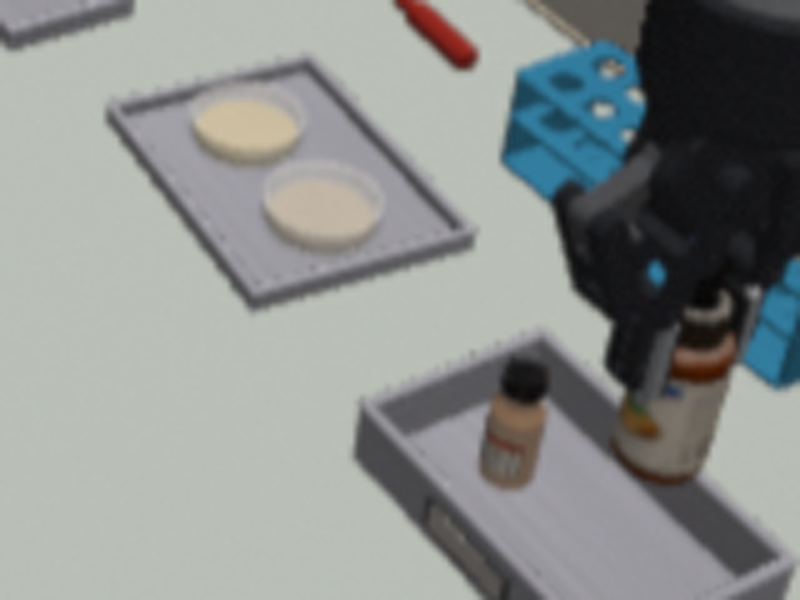

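View pics/w25.png

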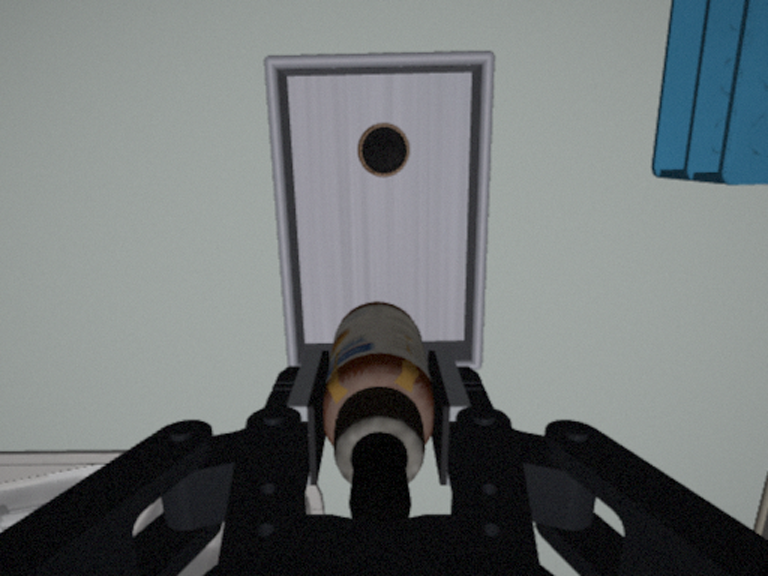

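```bash
python3 - <<'E'
from h import *
s=np.load("pics/w25.npz"); W=lambda u,v:((u+.5)/1.5-.5,(v+.5)/1.5-.5)
for n,u,v,z in [("rim TL",266,60,.032),("rim TR",494,55,.032),("rim BL",290,366,.032),("rim BR",482,366,.032),("floor BL",302,344,.003),("vial cap",384,150,.06),("base far edge",378,303,.083),("collar",379,440,.077+.081)]: print(n,p2w(s,*W(u,v),z).round(4))
E
```

```text
rim TL [ 0.568  -0.1639  0.032 ]
rim TR [ 0.6659 -0.1622  0.032 ]
rim BL [ 0.5709 -0.3075  0.032 ]
rim BR [ 0.669  -0.3076  0.032 ]
floor BL [ 0.5727 -0.3074  0.003 ]
vial cap [ 0.6185 -0.2011  0.06  ]
base far edge [ 0.616  -0.2574  0.083 ]
collar [ 0.6163 -0.2683  0.158 ]
```

```bash
python3 -m pendant '[[[0,0,0],[0,0.1,1],3],[[0,0,0],[0,0.1,2.5],3],[[0,0,0],[0,0.1,4],3],[[0,0,0],[0,0.1,5.5],3],[[0,0,0],[0,0.1,6.7],3],[[0,0,0],[0,0.1,7.4],3],[[0,0,0],[0,0.1,7.6],3],[[0,0,0],[0,0.1,7.6],3]]'
python3 - <<'E'
from h import *
snap("side","s26",(290,210,430,315),5.5)
E
python3 g.py .617 -.271 .020 0
```

```text
time: 21.62
ee_pos: [0.6158, -0.27, 0.0213]
tool_rot: [-2.223, -2.218, 0.001]
ft_force: [0.1, -0.5, -0.6]
width: 0.0306
turn [-0.0, 0.0, -0.1] shift cm [-0.07, 0.06, 0.21] | now [0.6164, -0.2703, 0.0221] az -0.1 w 0.0308 t 21.67 F [-0.4, 0.1, -0.1]
```

View pics/s26.png

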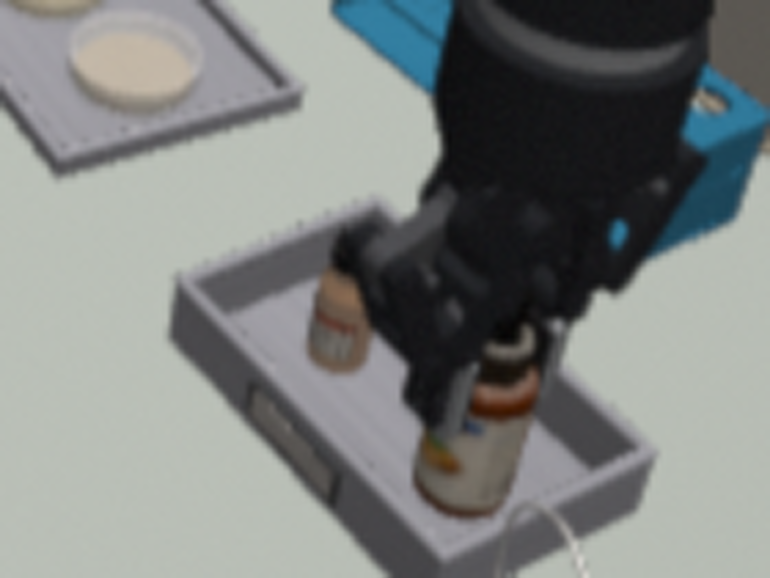

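```bash
python3 -m pendant '[[[0,0,0],[0,0,0.1],3],[[0,0,0],[0,0,0.2],3],[[0,0,0],[0,0,0.22],3],[[0,0,0],[0,0,0.22],3]]'
python3 -m pendant '[[[0,0,0],[0,0,0],3.5],[[0,0,0],[0,0,0],4],[[0,0,0],[0,0,0],5],[[0,0,0],[0,0,0],5],[[0,0,0],[0,0,0],5]]' 
python3 -m pendant '[[[0,0,0],[0,0,-1.5],5],[[0,0,0],[0,0,-4],5],[[0,0,0],[0,0,-8],5],[[0,0,0],[0,0,-12],5],[[0,0,0],[0,0,-15],5],[[0,0,0],[0,0,-15],5]]'
python3 - <<'E'
from h import *
snap("wrist","w27",scale=1.5);snap("side","s27",(270,190,430,310),5)
E
python3 g.py .444 .195 .10 70
```

```text
time: 22.0
ee_pos: [0.6166, -0.2704, 0.0203]
tool_rot: [2.223, 2.219, -0.001]
ft_force: [0.1, -0.0, -0.8]
width: 0.0307
time: 22.42
ee_pos: [0.6167, -0.2705, 0.0204]
tool_rot: [2.223, 2.219, -0.001]
ft_force: [-0.1, 0.4, 1.0]
width: 0.05
time: 22.92
ee_pos: [0.6205, -0.2725, 0.1787]
tool_rot: [2.214, 2.21, 0.005]
ft_force: [1.7, -0.5, 0.9]
width: 0.0499
turn [0.1, 0.3, -70.1] shift cm [46.58, -17.49, 7.04] | now [0.6178, -0.2709, 0.1724] az -0.1 w 0.0498 t 23.02 F [-0.3, 0.0, -0.8]
```

View pics/w27.png

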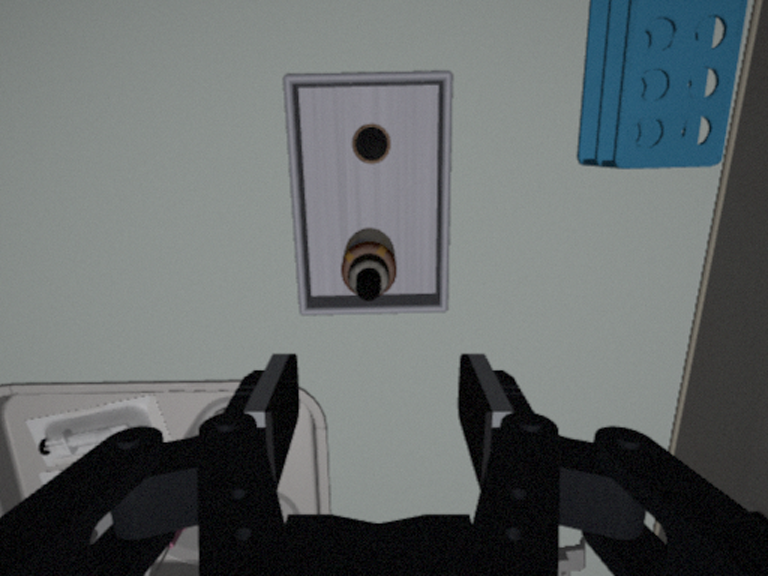

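View pics/s27.png

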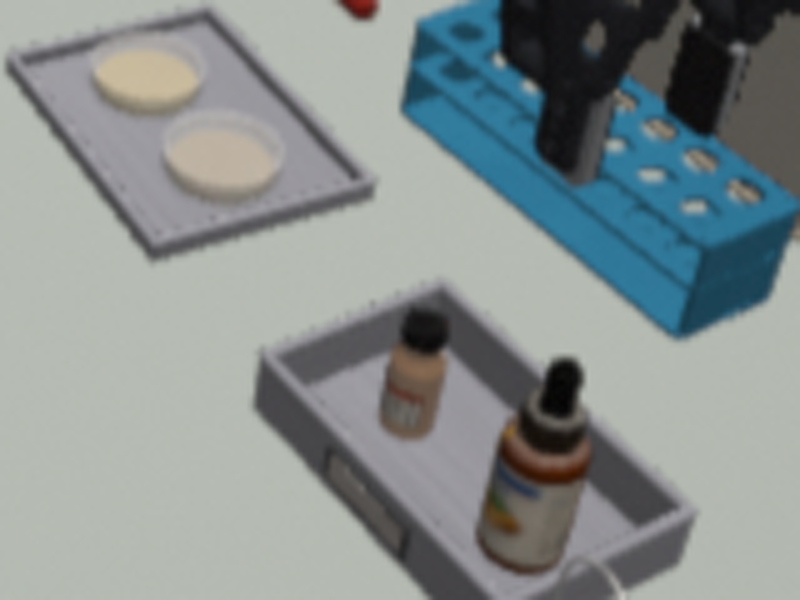

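Both bottles stand upright in the caddy. Now the marker: turn the jaws 70° and travel high.

```bash
python3 -m pendant '[[[0,0,-6],[2.5,-1,0],5],[[0,0,-13],[6,-2.5,0],5],[[0,0,-20],[9.5,-3.8,0],5],[[0,0,-27],[13,-5.2,0],5],[[0,0,-34],[16.5,-6.5,1],5],[[0,0,-41],[20,-7.8,2],5],[[0,0,-48],[23.5,-9,3],5],[[0,0,-55],[27,-10.3,4],5],[[0,0,-62],[30.5,-11.6,5],5],[[0,0,-69],[34,-13,5],5]]'
python3 g.py .444 .195 .10 70
```

```text
time: 23.85
ee_pos: [0.4849, 0.0706, 0.1176]
tool_rot: [-0.567, -3.089, 0.005]
ft_force: [-0.6, 0.7, 0.6]
width: 0.05
turn [-0.2, -0.1, -0.8] shift cm [8.24, 10.18, 1.73] | now [0.4849, 0.0706, 0.1176] az 69.2 w 0.0500 t 23.85 F [-0.6, 0.7, 0.6]
```

```bash
python3 -m pendant '[[[0,0,-0.8],[2.2,2.6,0.5],5],[[0,0,-0.8],[4.6,5.6,1],5],[[0,0,-0.8],[7,8.6,1.7],5],[[0,0,-0.8],[8.2,10.2,1.7],5],[[0,0,-0.8],[8.2,10.2,1.7],5],[[0,0,-0.8],[8.2,10.2,1.7],5]]'
python3 - <<'E'
from h import *
snap("wrist","w28",scale=1.5)
E
python3 g.py .444 .195 .10 70
```

```text
time: 24.35
ee_pos: [0.4428, 0.1955, 0.0989]
tool_rot: [-0.54, -3.091, 0.007]
ft_force: [-0.1, -0.6, -0.3]
width: 0.05
turn [-0.3, -0.1, 0.1] shift cm [-0.03, 0.04, -0.07] | now [0.4435, 0.1947, 0.0993] az 70.1 w 0.0499 t 24.40 F [-0.4, 0.5, 0.2]
```

View pics/w28.png

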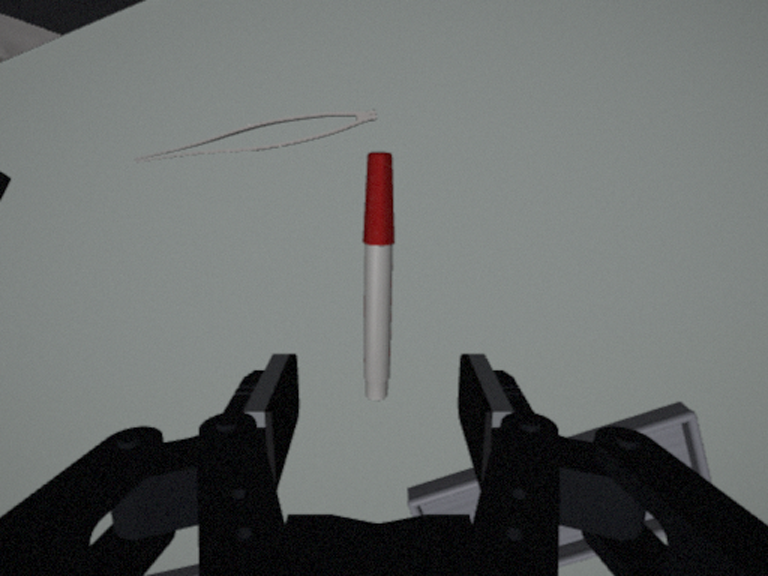

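```bash
python3 - <<'E'
from h import *
s=np.load("pics/w28.npz"); W=lambda u,v:((u+.5)/1.5-.5,(v+.5)/1.5-.5)
a=p2w(s,*W(379,154),.0085);b=p2w(s,*W(375.5,397),.0085); print(a,b,(a+b)/2,np.linalg.norm(a-b),np.degrees(np.arctan2(b[1]-a[1],b[0]-a[0])))
E
python3 g.py .4445 .1945 -.012 70.3
python3 -m pendant '[[[0,0,0],[0,0,3],5],[[0,0,0],[0,0,6],4.5],[[0,0,0],[0,0,8.5],4.5],[[0,0,0],[0,0,10],4.5],[[0,0,0],[0,0,10.9],4],[[0,0,0],[0,0,11.1],4],[[0,0,0],[0,0,11.1],4]]'
python3 - <<'E'
from h import *
snap("wrist","w29",scale=1.5);snap("side","s29",(150,130,290,235),5.5)
E
python3 g.py .4445 .1945 -.014 70.3
```

```text
[0.38003044 0.21818573 0.0085    ] [0.50650863 0.17045184 0.0085    ] [0.44326953 0.19431879 0.0085    ] 0.13518600649223103 -20.676913432155246
turn [-0.3, -0.1, -0.2] shift cm [-0.12, 0.07, 11.13] | now [0.4435, 0.1947, 0.0993] az 70.1 w 0.0499 t 24.40 F [-0.4, 0.5, 0.2]
time: 24.98
ee_pos: [0.4431, 0.1934, -0.012]
tool_rot: [-0.546, -3.09, 0.008]
ft_force: [0.5, -0.9, 0.1]
width: 0.0403
turn [-0.2, -0.1, -0.3] shift cm [-0.03, 0.05, 0.31] | now [0.4441, 0.1941, -0.0109] az 70.0 w 0.0401 t 25.08 F [-0.2, 1.1, -0.6]
```

View pics/w29.png

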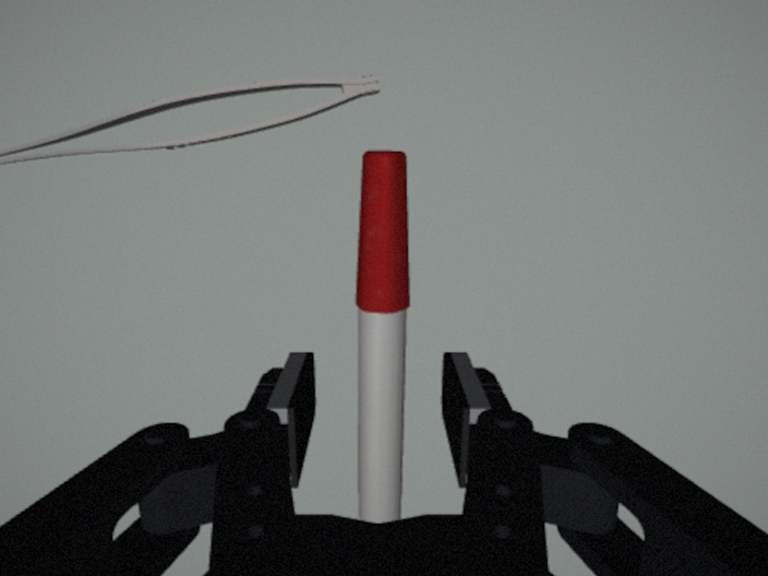

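View pics/s29.png

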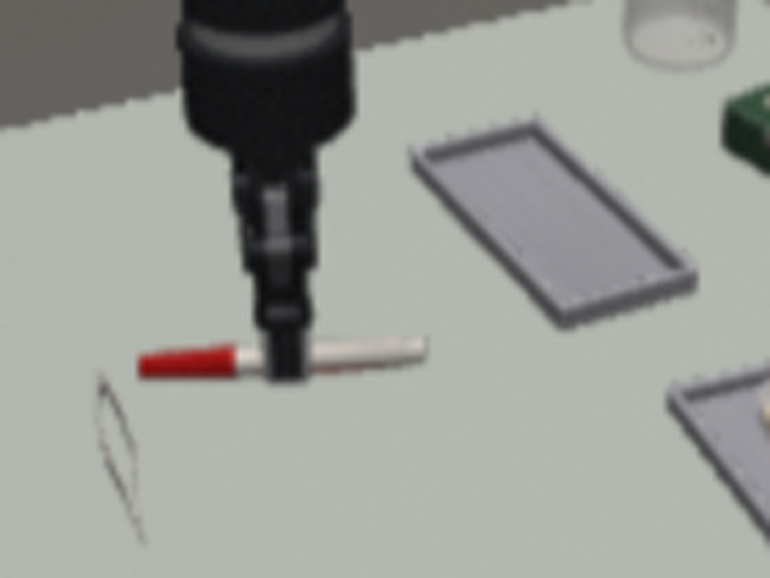

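```bash
python3 - <<'E'
from tip import *
tipz("w29",(314.5,354),(443.5,354),.0403)
s=np.load("pics/s29.npz")
d=np.array([np.cos(np.radians(70)),np.sin(np.radians(70))])
for z in (0,.005,.01,.015): print(z,((w2p(s,(*(np.array([.4441,.1941])-d*.0272),z))-[150,130]+.5)*5.5).round())
E
```

```text
w29 tip z 0.011 [0.4293 0.1776 0.011 ] [0.443  0.2155 0.011 ]
0 [288. 408.]
0.005 [287. 399.]
0.01 [286. 390.]
0.015 [286. 382.]
```

Tips are about 12 mm up. Lower 7 mm and close.

```bash
python3 -m pendant '[[[0,0,0],[0,0,0.4],4],[[0,0,0],[0,0,0.7],3.5],[[0,0,0],[0,0,0.7],3],[[0,0,0],[0,0,0.7],2.4],[[0,0,0],[0,0,0.7],1.4],[[0,0,0],[0,0,0.7],1.4],[[0,0,0],[0,0,0.7],1.4],[[0,0,0],[0,0,0.7],1.4]]' 30
python3 - <<'E'
from h import *
snap("wrist","w30",scale=1.5)
E
python3 g.py .444 .194 .05 70.3
```

```text
time: 25.75
ee_pos: [0.4441, 0.1941, -0.0177]
tool_rot: [-0.545, -3.092, 0.006]
ft_force: [-1.2, -0.1, 5.1]
width: 0.0145
turn [-0.2, -0.1, -0.3] shift cm [0.02, -0.04, -6.77] | now [0.4441, 0.1941, -0.0177] az 70.0 w 0.0146 t 25.80 F [-0.9, -0.4, 4.7]
```

View pics/w30.png

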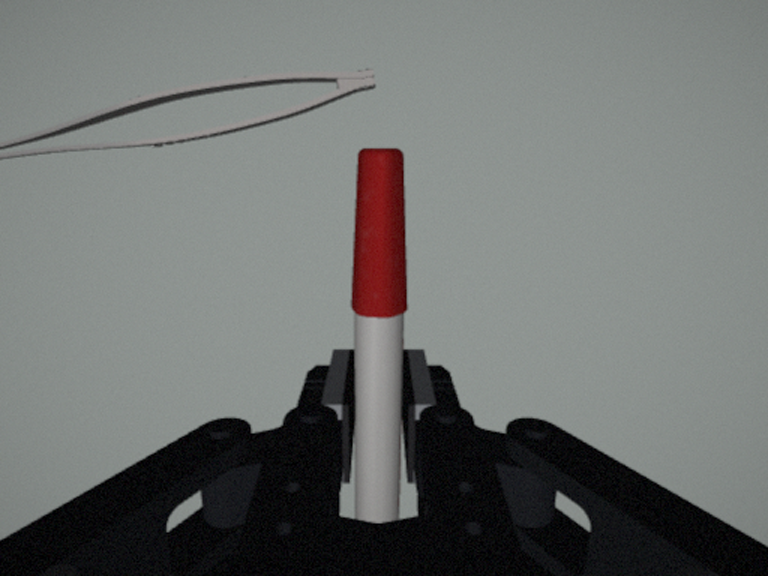

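```bash
python3 -m pendant '[[[0,0,0],[0,0,-1],1.4],[[0,0,0],[0,0,-3],1.4],[[0,0,0],[0,0,-5.5],1.4],[[0,0,0],[0,0,-7.5],1.4],[[0,0,0],[0,0,-8.5],1.4],[[0,0,0],[0,0,-8.5],1.4]]'
python3 - <<'E'
from h import *
snap("side","s31",(150,110,290,215),5.5)
E
python3 g.py .613 .254 .06 1
```

```text
time: 26.3
ee_pos: [0.4463, 0.195, 0.0698]
tool_rot: [0.545, 3.091, -0.003]
ft_force: [0.3, -1.2, -0.6]
width: 0.0143
turn [-0.1, 0.1, 69.0] shift cm [-13.73, 11.3, 0.82] | now [0.4454, 0.1947, 0.0683] az 70.0 w 0.0144 t 26.35 F [-0.0, 0.8, -1.8]
```

View pics/s31.png

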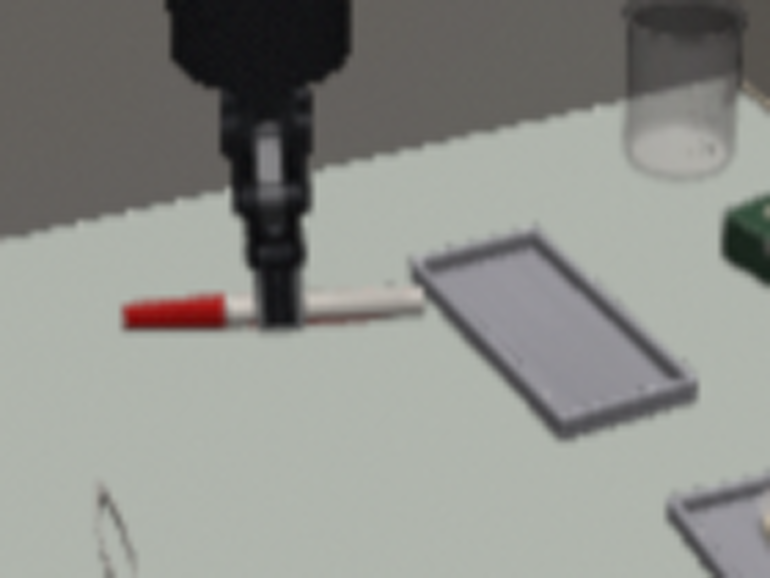

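The marker is held level. Turn it and move over the pen tray.

```bash
python3 -m pendant '[[[0,0,5],[-1,1,0],1.4],[[0,0,12],[-2.5,2.3,0],1.4],[[0,0,19],[-4.2,3.6,0],1.4],[[0,0,26],[-6,5,0],1.4],[[0,0,33],[-7.6,6.3,0],1.4],[[0,0,40],[-9.2,7.6,0.3],1.4],[[0,0,47],[-10.8,8.9,0.6],1.4],[[0,0,54],[-12.3,10.2,0.8],1.4],[[0,0,61],[-13.4,11.1,0.8],1.4],[[0,0,68],[-13.7,11.3,0.8],1.4]]'
python3 -m pendant '[[[0,0,1],[0,0,0],1.4],[[0,0,1],[0,0,0],1.4],[[0,0,1],[0,0,0],1.4]]'
python3 - <<'E'
from h import *
snap("wrist","w32",scale=1.5);snap("top","t32",(140,110,300,230),5)
E
python3 g.py .613 .254 -.01 1
```

```text
time: 27.18
ee_pos: [0.6138, 0.2544, 0.0576]
tool_rot: [2.188, 2.252, -0.004]
ft_force: [-0.2, -0.1, 0.5]
width: 0.0146
time: 27.43
ee_pos: [0.6124, 0.2539, 0.056]
tool_rot: [2.206, 2.237, -0.008]
ft_force: [-0.6, 0.4, -0.1]
width: 0.0145
turn [-0.1, 0.2, -0.2] shift cm [0.01, 0.03, 6.7] | now [0.6129, 0.2541, 0.057] az 0.8 w 0.0145 t 27.53 F [-0.1, -0.0, 0.3]
```

View pics/w32.png

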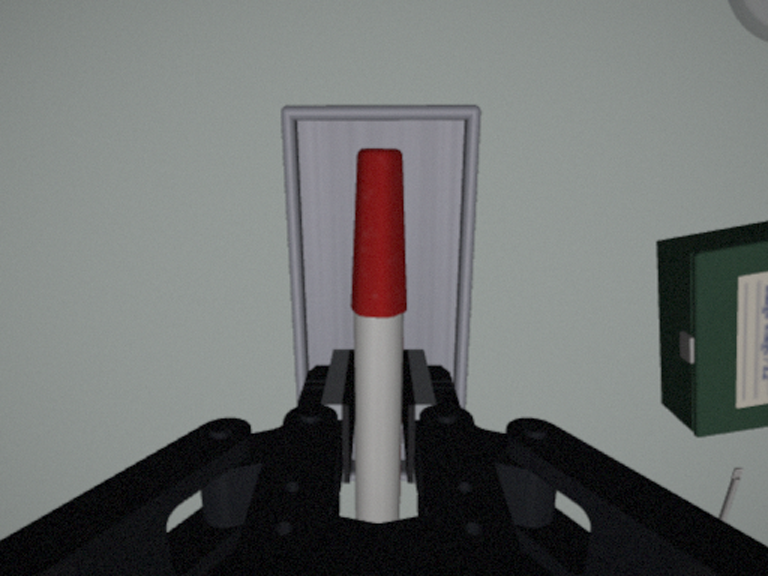

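View pics/t32.png

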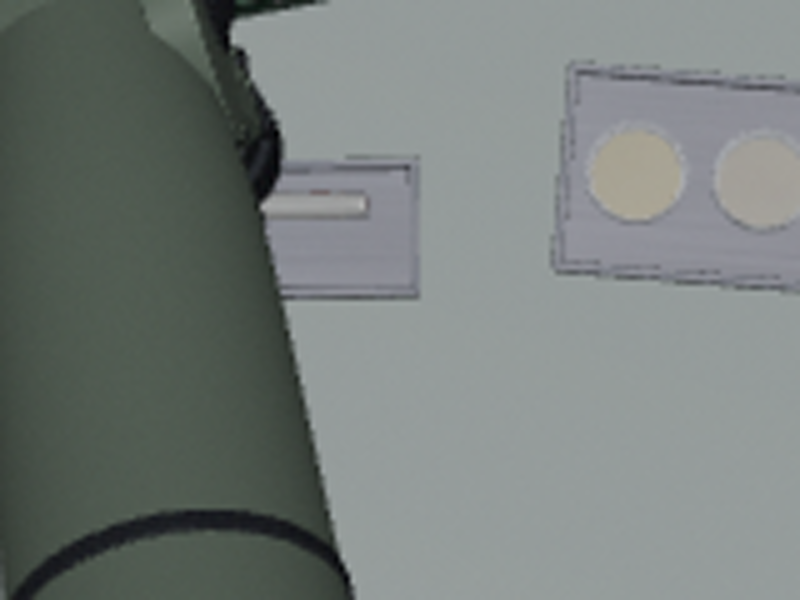

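```bash
python3 - <<'E'
from h import *
s=np.load("pics/w32.npz"); t=np.load("pics/t32.npz"); W=lambda u,v:((u+.5)/1.5-.5,(v+.5)/1.5-.5); T=lambda u,v:(140+(u+.5)/5-.5,110+(v+.5)/5-.5)
print("rim far",p2w(s,*W(282,107),.014),p2w(s,*W(480,107),.014)); print("cap end",p2w(s,*W(380,152),.084))
print("top: white end",p2w(t,*T(368,206),.084),"rim near",p2w(t,*T(417,228),.014))
E
```

```text
rim far [0.57332222 0.3386431  0.014     ] [0.6516009  0.33970625 0.014     ]
cap end [0.6123668  0.32298677 0.084     ]
top: white end [0.61220264 0.18850489 0.084     ] rim near [0.61358673 0.16746273 0.014     ]
```

```bash
python3 -m pendant '[[[0,0,0],[-0.2,0,2],1.4],[[0,0,0],[-0.2,0,4],1.4],[[0,0,0],[-0.2,0,5.5],1.4],[[0,0,0],[-0.2,0,6.5],1.4],[[0,0,0],[-0.2,0,7],1.4],[[0,0,0],[-0.2,0,7],1.4],[[0,0,0],[-0.2,0,7],1.4]]'
python3 g.py .613 .252 -.0147 1
python3 - <<'E'
from h import *
snap("side","s33",(200,120,340,225),5.5)
E
```

```text
time: 28.12
ee_pos: [0.6131, 0.252, -0.0124]
tool_rot: [2.205, 2.236, -0.005]
ft_force: [-0.3, 0.4, -0.4]
width: 0.0146
turn [-0.1, 0.2, -0.2] shift cm [0.0, -0.01, 0.23] | now [0.6131, 0.252, -0.0124] az 0.8 w 0.0146 t 28.12 F [-0.3, 0.4, -0.4]
```

View pics/s33.png

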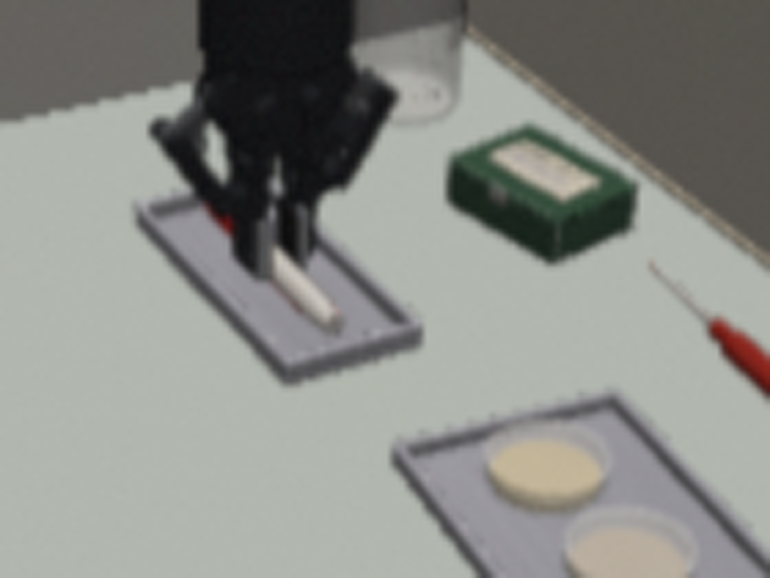

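```bash
python3 -m pendant '[[[0,0,0],[0,0,0.1],1.4],[[0,0,0],[0,0,0.2],1.4],[[0,0,0],[0,0,0.2],1.4],[[0,0,0],[0,0,0.2],1.7],[[0,0,0],[0,0,0.2],2],[[0,0,0],[0,0,0.2],2.6],[[0,0,0],[0,0,0.2],2.6],[[0,0,0],[0,0,0.2],2.6]]'
python3 -m pendant '[[[0,0,0],[0,0,-1],2.6],[[0,0,0],[0,0,-3],2.6],[[0,0,0],[0,0,-6],2.6],[[0,0,0],[0,0,-10],2.6],[[0,0,0],[0,0,-14],2.6],[[0,0,0],[0,0,-18],2.6],[[0,0,0],[0,0,-18],2.6],[[0,0,0],[0,0,-18],2.6]]'
python3 - <<'E'
from h import *
snap("side","s34",scale=1.5);snap("wrist","w34",scale=1.5)
E
```

```text
time: 28.83
ee_pos: [0.6134, 0.2521, -0.014]
tool_rot: [2.205, 2.235, -0.004]
ft_force: [-0.2, -0.1, 1.1]
width: 0.026
time: 29.5
ee_pos: [0.6159, 0.2534, 0.1705]
tool_rot: [2.203, 2.233, 0.006]
ft_force: [0.1, -0.4, -0.5]
width: 0.0256
```

View pics/s34.png

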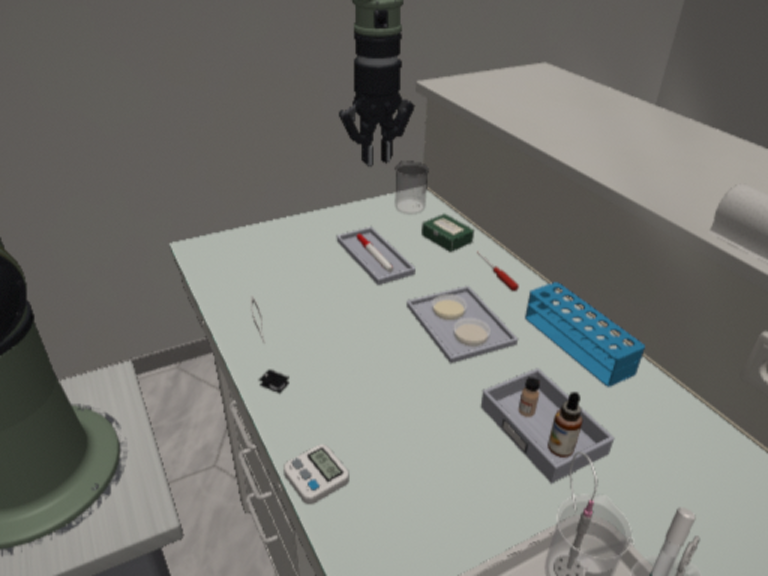

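View pics/w34.png

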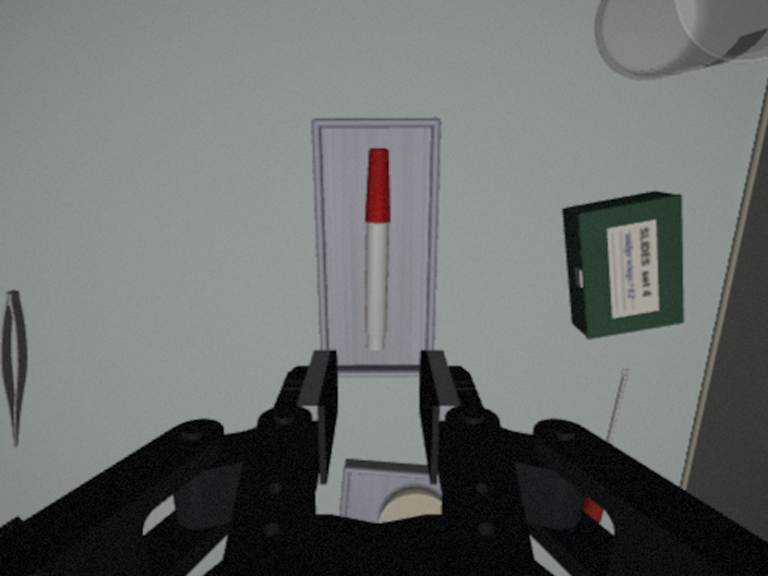

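Everything is in its tray and the marker lies lengthwise inside the pen tray. I'll let a little time pass and compare pictures to confirm nothing is moving.

```bash
python3 -m pendant '[[[0,0,0],[0,0,0],2.6],[[0,0,0],[0,0,0],2.6],[[0,0,0],[0,0,0],2.6],[[0,0,0],[0,0,0],2.6],[[0,0,0],[0,0,0],2.6],[[0,0,0],[0,0,0],2.6],[[0,0,0],[0,0,0],2.6],[[0,0,0],[0,0,0],2.6],[[0,0,0],[0,0,0],2.6],[[0,0,0],[0,0,0],2.6]]'
python3 - <<'E'
from h import *
s=snap("side","s35",(210,140,410,290),4); a=np.load("pics/s34.npz")["frame"]
d=cv2.absdiff(a,s["frame"]).max(2)[140:330,200:430]; print("max diff",d.max(),(d>25).sum())
E
```

```text
time: 30.43
ee_pos: [0.6132, 0.2525, 0.166]
tool_rot: [2.205, 2.236, -0.005]
ft_force: [-0.5, -0.8, 0.7]
width: 0.0261
max diff 7 0
```

View pics/s35.png

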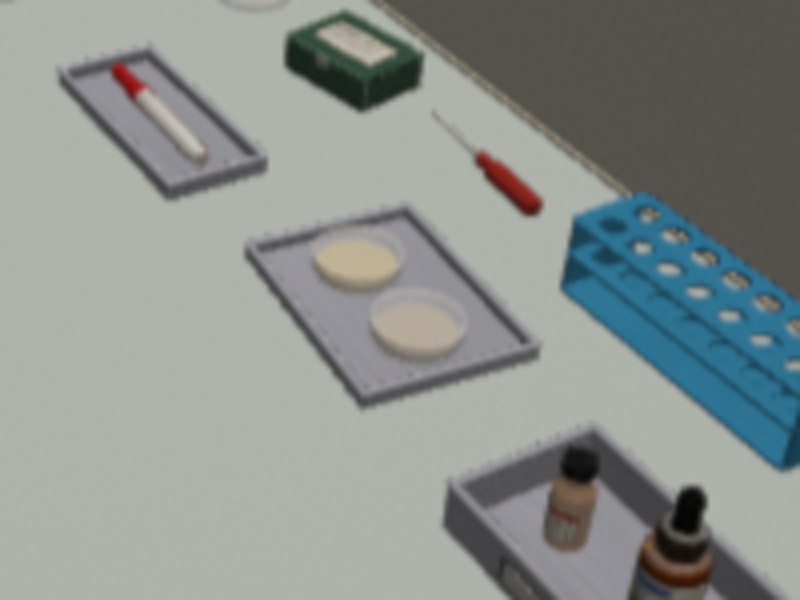

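Nothing moved between the two pictures, so I'm handing in.

```bash
python3 -c "
from station import ctrl
print(ctrl.job_done())"
```

```text
the job is handed in; nothing more can be done
None
```

The bench is cleared and the job is handed in, at about 30.5 s on the robot clock. I placed things in the order asked:
- **Dishes:** both lie flat, side by side, in the dish tray.
- **Vial and dropper bottle:** both stand upright in the caddy and were upright in every picture I took on the way.
- **Marker:** it lies lengthwise in the pen tray.

**Last checks:** two side pictures about 1 s apart showed no change, everything was released, and the gripper was well clear above the pen tray. Wrist force stayed below about 8 N in the readings I took.

**What failed or disagreed:**
- **First grasp:** the first close on a dish missed above it without touching it. The fingertips sat about 20–28 mm above the reported TCP height, more than the 13 mm I expected, so I set later grasp heights from the pictures.
- **Grip widths:** these read 1–2.5 mm under the nominal diameters.
- **Dropper bottle position:** the top and side views disagreed by about 5 mm at first, so I took its position from the wrist camera.

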